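# Seat the anvil plate and run a ball stylus round its seam

## Robot

A 6-joint arm with a two-finger parallel gripper is mounted at the origin on the work surface. World frame = base frame: x ahead of the robot, y to its left, z up, the work surface at z = 0. Lengths are in m, angles in degrees, forces in N, time in s.
With the tool pointing down it reaches from about 0.4 to 0.825 m from the base axis. Payload 7 kg.
Tool frame: the origin (TCP) lies at the very end of the fingers, on their centre line; the grasp point (between the pads) lies 19 mm behind it (r.hold_point_z is the distance from the TCP to the grasp point, in m); z points along the fingers, y is the direction in which the jaws open and shut (so a half turn about z gives the same grasp; the last joint's range is limited). The gripper opens to 88 mm and grips with 3 to 60 N. Pads are 19 mm wide; open, the fingers measure 130 mm over their backs; the gripper's body (78 mm by 193 mm) begins 47 mm behind the grasp point.
Start: joints at [-47.894, 20.546, 0.682, 0, -70.136, -16.507], TCP at [0.292, -0.609, 0.19] pointing down, gripper open.
Joint ranges: [-176.03, 176.03], [-82.01, 121.73], [-58.28, 71.71], [-173.87, 95.51], [-174.79, -0.11], [-173.66, 173.66]. Speed limits (degrees/s): [136.94, 136.94, 172.46, 180, 180, 180].

## Interface

Orientations are given as [roll, pitch, yaw] about the fixed x, y, z axes, in that order (R = Rz(yaw) Ry(pitch) Rx(roll)).
In Python, from plant import r gives the robot as it stands. The module is installed in compiled form; this text tells all that it offers.
- The arm moves only by the shell command python3 -m inch 'ROWS' [FORCE]. ROWS is text: rows parted by semicolons, each of 7 numbers parted by spaces: the shift along the tool's x, y, z in m, then the turn, a rotation vector about the tool's x, y, z in rad, then the opening, from 0 (shut) to 1 (fully open). In form: tx ty tz ax ay az jaw; .... A call has 1 to 20 rows; each row shifts and turns the commanded pose from where the row before left it, along the tool's axes as they then stand; what a row does not reach is not made up. A row lasts 1/12 s, in which the tool goes at most 41.7 mm and 7.16 degrees, less where a joint would pass 70% of its speed; a pose out of reach is approached as far as the arm can. A call with a gripper value outside its range is refused whole. The fingers move at their own pace and stop on an object; FORCE is the grip in N (left out, the last holds). Time passes only in rows, so rows that do not move let the fingers close. It gives the time, the measured TCP pose, the force and the opening at its end, in the units of the state.
- r.get_state(): the state, without advancing time (a new reading comes with each control period).
- r.capture(name): name is "scene" or "top" or "wrist"; returns the picture (400x640x3 uint8, red, green, blue); there is no depth.
- r.camera_params(name): a dict with "vfov" (degrees; the focal length in pixels is half the picture's height over the tangent of half this angle, whatever the lens; pixels are square), "cx", "cy" (the principal point, pixels), "distortion" ([k1, k2, p1, p2, k3] as OpenCV has them; the pictures are not rectified), "R" (3x3) and "t" (3): a world point X has camera coordinates R X + t. Camera axes: x right, y down, z forward; pixel columns grow to the right and rows downward; lengths in m; the calibration is good to about 2 mm. A picture is of the moment at which its call begins: read the wrist's pose just before it. camera_params takes no time and is no camera call; for the wrist camera it gives the pose at the moment of the call.
- r.close_job(): hands the job in, once; it reports no verdict.
Trained networks look in the newest picture that a camera, given by its name, has taken for a name from the list of things; names that differ only in an ending like _2 or _b are one class to them, and where a whole thing is asked for, a point or a joint stands for the part that bears it (a point fixed in the world has none). Each returns a list of dicts, best first, with "p" (0 to 1); they miss things now and then, are a little off and sometimes report something else, mostly with a low value. They report only what shows in the picture. A call takes as long as a camera call. They do not tell look-alikes from the thing itself.
- r.recognise(target, camera): "xy" ([column, row] in pixels, amid what is visible of it).
The state is a dict: "time_s": time; "joints": joint angles; "qd": joint speeds; "joint_torque": joint torques, N m; "tcp_pos": TCP position; "eef_rot": TCP orientation; "contact_force": force on the tool from outside, world axes, zero at the start; "moment": the same for the moment, N m; "gripper_width": finger opening in m.
Only numpy, scipy, OpenCV 4.12 (cv2) and the standard library are available. Lean on these libraries where they do the work, as an engineer would, in place of code of your own. Each camera call takes 0.05 s, during which the arm holds its last target.

## Task

Press the hand press's proud steel anvil plate down by its yellow pad until it is fully home, then take the orange ball stylus from its blue stand and draw its ball tip slowly (about 3, at most 5 cm a second) along the seam groove around the plate, down in the groove all the way, from the red dot under the crosshead, round the corner, to the green dot. Then hang the stylus back in the hole of its stand, collar flat on the stand, and leave it there; do not disturb the other things in the drawer.

Things in the scene. Friction and masses are not known exactly. Their poses are not given: they have to be found in the camera images.
- press: Fixed two-pillar hand press, green with grey rim. Origin: centre of the bed's underside; z up, x away from the robot at yaw 0, y left. Bed 170 (x) x 250 (y) mm, rim top at z = 50 mm. An L-shaped groove, 16 mm wide, 6 mm deep (floor at z = 44 mm), runs round the plate: far leg centred on x = +55 mm (y = +71 to -63), right leg centred on y = -55 mm (x = +63 to -71).
- crosshead (a point): Middle of the underside of the press's crosshead (x = +43.5, y = 0, z = 140 mm in the press frame). The beam covers x = +20 to +67 mm, the whole 250 mm width, and is 45 mm high (ram stub on top to z = 235 mm). Under it the stylus must lean, handle to the robot (-x), 30 to 45 degrees from vertical. Pillars 26 mm thick at y = +-108 mm; lever at the left end rising to z = 300 mm.
- anvil_plate (a joint): Downward travel (m) of the bright steel anvil plate in the press bed: 0 = 12 mm proud of the rim, 0.012 = fully home, top flush with the rim. Plate 117 x 117 mm, covering x = -70 to +47, y = -47 to +70 mm in the press frame. It slides straight down against friction (about 5 to 8 N) and stays where it is left.
- press_pad (a point): Centre of the top of the round yellow pad (36 mm across, 4 mm high) on the anvil plate, where to press. It lies at x = -40, y = +12 mm in the press frame, 54 mm above the table when the plate is home.
- seam_start (a point): Start of the trace: point on the groove floor's centre line beside the red dot, in the far leg (x = +55, y = +45, z = 44 mm in the press frame).
- seam_corner (a point): Corner of the groove's centre line, on its floor (x = +55, y = -55, z = 44 mm in the press frame).
- seam_end (a point): End of the trace: point on the groove floor's centre line beside the green dot, in the right leg (x = -20, y = -55, z = 44 mm in the press frame).
- stylus: Loose ball stylus, about 0.12 kg, 140 mm long, hanging upright in the stand by its collar. Origin: centre of the collar's underside; z up along the handle. Square orange handle 20 x 20 mm (sides along x and y) from z = +6 to +66 mm; steel collar 34 mm across, z = 0 to 6 mm; shank 10 mm thick below it to z = -36 mm, tapering to 5 mm; brass ball 8 mm across centred at z = -70 mm.
- stylus_tip (a point): Centre of the stylus's brass ball (4 mm radius), 70 mm below the stylus origin along its axis.
- stand: Fixed blue stylus stand, 90 x 90 mm, 90 mm high: top plate 8 mm thick with a through hole 22 mm across at its centre, on two side walls. Origin: centre of its underside.
- stand_hole (a point): Centre of the stand's hole at the top face, 90 mm above the table; the stylus origin belongs here when stowed.
- tray: Fixed open grey plastic tray, 90 x 90 x 40 mm, a bystander; origin at the centre of its underside.
- insert: Loose bright carbide anvil insert, cylinder 22 mm thick, 30 mm long, lying in the tray; bystander.
- micrometer: Loose chrome micrometer, C-frame about 130 mm across and 200 mm long with its thimble, 22 mm high, lying flat beyond the press; bystander.
- bushing: Loose bronze bushing, 60 mm across, 50 mm high, standing at the left; bystander.
- thimble: Loose black thimble, 42 mm across, 60 mm high, standing at the right; bystander.
- wrench: Loose steel wrench, 160 mm long, lying beyond the press; bystander.
- oiler: Loose red oil bottle, 56 mm across, 120 mm high, standing at the far left; bystander.
- parallel: Loose dark steel parallel bar, 25 x 120 x 30 mm, lying between the robot and the press; bystander.
There are look-alikes about, which are no part of the job. There is more than one size of the stylus; the one meant has the size given above.

How it is judged (in metres and radians):
On the way, in this order (a step that is already met when the one before it is completed fails the run):
1. the anvil plate is pressed fully home (within 1.5 mm of its stop) (value of joint anvil_plate above 0.0105 m), for 0.2 s.
2. the stylus ball is down in the groove at the red dot (within 8 mm, at least 2.5 mm below the rim) (x of stylus_tip in the frame of press between 0.047 and 0.063 m and y of stylus_tip in the frame of press between 0.037 and 0.053 m and z of stylus_tip in the frame of press between 0.04 and 0.0515 m), for 0.02 s.
3. the stylus ball is down in the groove 25 mm along (within 8 mm, at least 2.5 mm below the rim) (x of stylus_tip in the frame of press between 0.047 and 0.063 m and y of stylus_tip in the frame of press between 0.012 and 0.028 m and z of stylus_tip in the frame of press between 0.04 and 0.0515 m), for 0.02 s.
4. the stylus ball is down in the groove 50 mm along (within 8 mm, at least 2.5 mm below the rim) (x of stylus_tip in the frame of press between 0.047 and 0.063 m and y of stylus_tip in the frame of press between -0.013 and 0.003 m and z of stylus_tip in the frame of press between 0.04 and 0.0515 m), for 0.02 s.
5. the stylus ball is down in the groove 75 mm along (within 8 mm, at least 2.5 mm below the rim) (x of stylus_tip in the frame of press between 0.047 and 0.063 m and y of stylus_tip in the frame of press between -0.038 and -0.022 m and z of stylus_tip in the frame of press between 0.04 and 0.0515 m), for 0.02 s.
6. the stylus ball is down in the groove at the corner (within 8 mm, at least 2.5 mm below the rim) (x of stylus_tip in the frame of press between 0.047 and 0.063 m and y of stylus_tip in the frame of press between -0.063 and -0.047 m and z of stylus_tip in the frame of press between 0.04 and 0.0515 m), for 0.02 s.
7. the stylus ball is down in the groove 25 mm past the corner (within 8 mm, at least 2.5 mm below the rim) (x of stylus_tip in the frame of press between 0.022 and 0.038 m and y of stylus_tip in the frame of press between -0.063 and -0.047 m and z of stylus_tip in the frame of press between 0.04 and 0.0515 m), for 0.02 s.
8. the stylus ball is down in the groove 50 mm past the corner (within 8 mm, at least 2.5 mm below the rim) (x of stylus_tip in the frame of press between -0.003 and 0.013 m and y of stylus_tip in the frame of press between -0.063 and -0.047 m and z of stylus_tip in the frame of press between 0.04 and 0.0515 m), for 0.02 s.
9. the stylus ball is down in the groove at the green dot (within 8 mm, at least 2.5 mm below the rim) (x of stylus_tip in the frame of press between -0.028 and -0.012 m and y of stylus_tip in the frame of press between -0.063 and -0.047 m and z of stylus_tip in the frame of press between 0.04 and 0.0515 m), for 0.02 s.
At the end, for the whole second after the job is handed in: The anvil plate is fully home (within 1.5 mm of its stop) and the stylus hangs at rest and upright (within 0.1 rad) in the stand's hole, its collar flat on the stand (origin within 9 mm sideways and 3 mm in height of the hole's top centre), released (value of joint anvil_plate above 0.0105 m and horizontal distance between stylus and stand_hole below 0.009 m and angle between stylus's own z axis and vertical below 0.1 rad and z of stylus in the frame of stand_hole between -0.003 and 0.003 m and linear speed of stylus below 0.02 m/s); the robot touches nothing.
It fails at once if the stylus moves faster than 12 cm/s while its ball is down in the groove (x of stylus_tip in the frame of press between -0.0715 and 0.063 m and y of stylus_tip in the frame of press between -0.063 and 0.0715 m and z of stylus_tip in the frame of press below 0.0515 m and linear speed of stylus above 0.12 m/s).
It fails at once if a bystander (anvil insert, micrometer, bushing, thimble, wrench, oil bottle, parallel bar) is moved more than 20 mm (distance of any of insert, micrometer, bushing, thimble, wrench, oiler, parallel from where it was at the start of the episode above 0.02 m).
It also fails if it takes over 64 s, if anything falls off the work surface, if the arm or the gripper's body presses on something with over 40 N, if the wrist force passes 120 N, or if a joint passes its speed limit or range.

## Working session

There is one attempt and no reset: what is moved stays moved. The work goes in short steps, Python scripts to look and compute and a shell command to move; the robot and the scene stay as the last step left them, time stands still between calls to the robot, and variables do not carry over. Pictures are saved under pics/ and viewed, and the job is handed in when it is done.

```bash
mkdir -p pics; ls; python3 - <<'E'
from plant import r
import cv2
print(r.get_state()); print(r.hold_point_z)
for n in ["scene","top","wrist"]:
    im=r.capture(n); cv2.imwrite(f"pics/{n}0.png",im[:,:,::-1])
    print(n,r.camera_params(n))
    for t in ["press","stylus","stand","press_pad","tray","thimble","parallel","bushing","oiler","micrometer","wrench"]:
        print(t,[(round(d["p"],2),[round(v) for v in d["xy"]]) for d in r.recognise(t,n)][:4])
    
E
```

```text
pics
{'time_s': 0.0, 'joints': array([-4.78949461e+01,  2.05904450e+01,  6.32368231e-01, -2.03189414e-02,
       -7.01343835e+01, -1.65084848e+01]), 'qd': array([-0.02308281,  0.03016512,  0.0216752 ,  0.04785931, -0.01681746,
       -0.03299386]), 'joint_torque': array([ 1.41639730e-04, -5.82717025e+01,  2.93066812e+01,  6.99720785e+00,
        7.11371904e-03, -2.50475796e-04]), 'tcp_pos': array([ 0.2913692, -0.6082597,  0.1888226]), 'eef_rot': array([ 1.79905923e+02, -7.96221933e-03, -1.54410344e+02]), 'contact_force': array([0.24341453, 0.21791181, 0.48494605]), 'moment': array([-0.02576416, -0.00645771,  0.00161629]), 'gripper_width': 0.08768379664829679}
0.0188
scene {'vfov': 42.955216545947756, 'cx': 327.02870627411005, 'cy': 200.9112500287873, 'distortion': array([0.0342595, 0.       , 0.       , 0.       , 0.       ]), 'R': array([[-0.56709319,  0.82360391, -0.00905094],
       [ 0.57288416,  0.38651696, -0.72277824],
       [-0.59178464, -0.41506775, -0.69102077]]), 't': array([ 0.31080783, -0.26592627,  1.56927372])}
press [(0.68, [262, 138]), (0.6, [310, 220])]
stylus [(0.
[... 1094 characters left out ...]
4, [189, 191]), (0.7, [168, 162])]
micrometer [(0.95, [290, 116]), (0.66, [388, 124]), (0.48, [311, 190])]
wrench [(0.69, [167, 162]), (0.3, [438, 258])]
wrist {'vfov': 60.87279195499705, 'cx': 318.51886453711796, 'cy': 203.37060338120173, 'distortion': array([-0.03987028,  0.        ,  0.        ,  0.        ,  0.        ]), 'R': array([[-4.31444284e-01,  9.02139398e-01, -5.79620355e-04],
       [ 8.58273200e-01,  4.10663205e-01,  3.07770771e-01],
       [ 2.77890166e-01,  1.32288467e-01, -9.51460360e-01]]), 't': array([ 0.6754929 , -0.03898817,  0.39103858])}
press []
stylus []
stand [(0.4, [435, 352])]
press_pad []
tray []
thimble []
parallel []
bushing []
oiler []
micrometer []
wrench []
```

View pics/scene0.png

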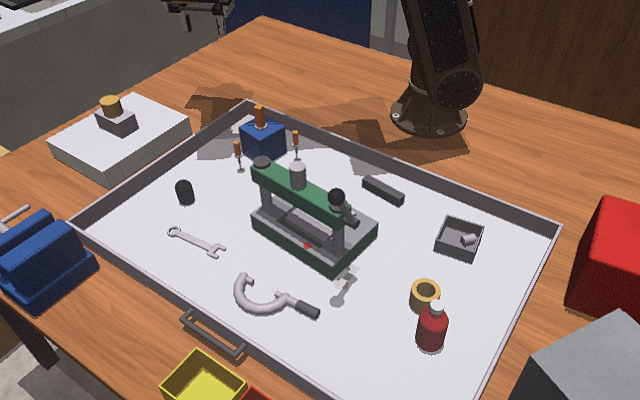

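View pics/top0.png

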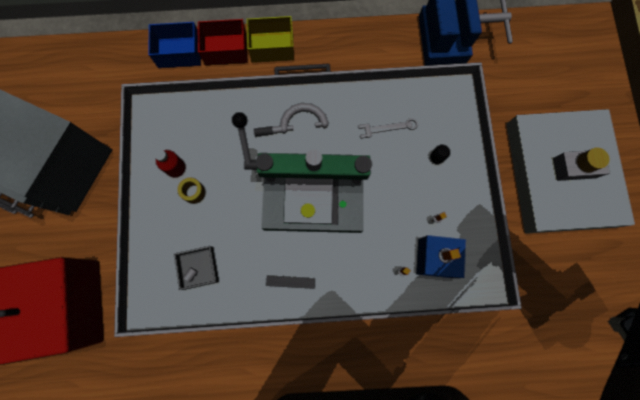

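View pics/wrist0.png

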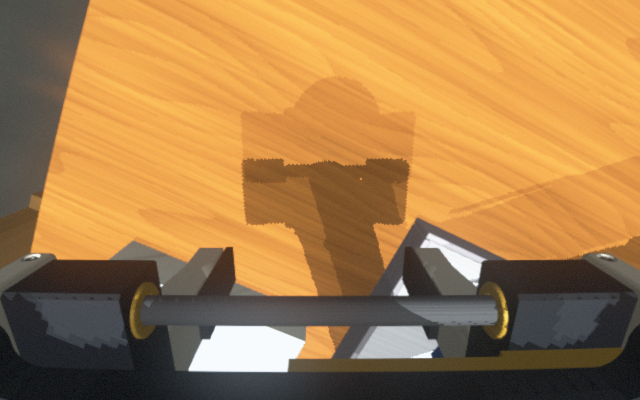

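```bash
python3 - <<'E'
import cv2
im=cv2.imread("pics/top0.png")
a=cv2.resize(im[140:250,225:385],None,fx=5,fy=5,interpolation=cv2.INTER_CUBIC);a=cv2.convertScaleAbs(a,alpha=1.4,beta=10)
cv2.imwrite("pics/t_press.png",a)
a=cv2.resize(im[200:300,385:485],None,fx=6,fy=6,interpolation=cv2.INTER_CUBIC);a=cv2.convertScaleAbs(a,alpha=1.4,beta=10)
cv2.imwrite("pics/t_stand.png",a)
im=cv2.imread("pics/scene0.png")
a=cv2.resize(im[90:190,220:320],None,fx=6,fy=6,interpolation=cv2.INTER_CUBIC)
cv2.imwrite("pics/s_stand.png",a)
a=cv2.resize(im[150:280,235:395],None,fx=5,fy=4.6,interpolation=cv2.INTER_CUBIC) if 0 else cv2.resize(im[155:275,235:390],None,fx=5,fy=5,interpolation=cv2.INTER_CUBIC)
cv2.imwrite("pics/s_press.png",a)
E
```

```text
(no output)
```

View pics/t_press.png

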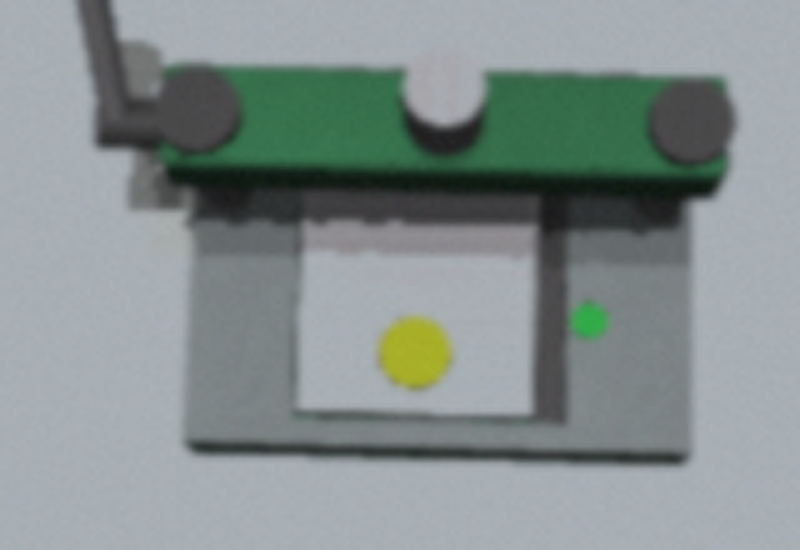

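View pics/t_stand.png

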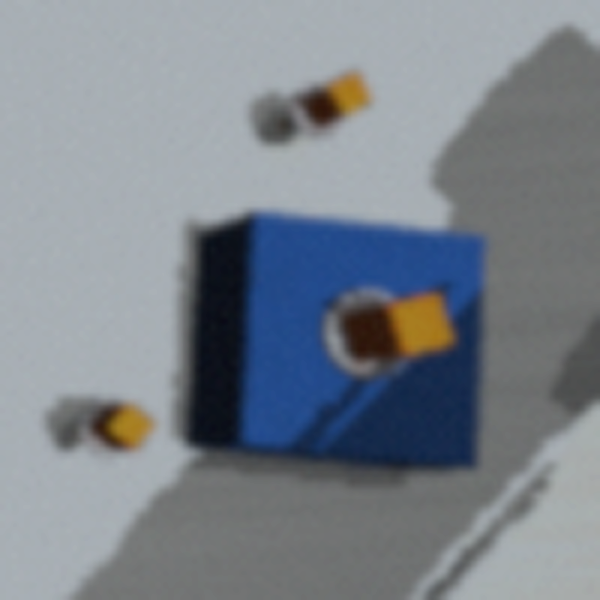

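View pics/s_press.png

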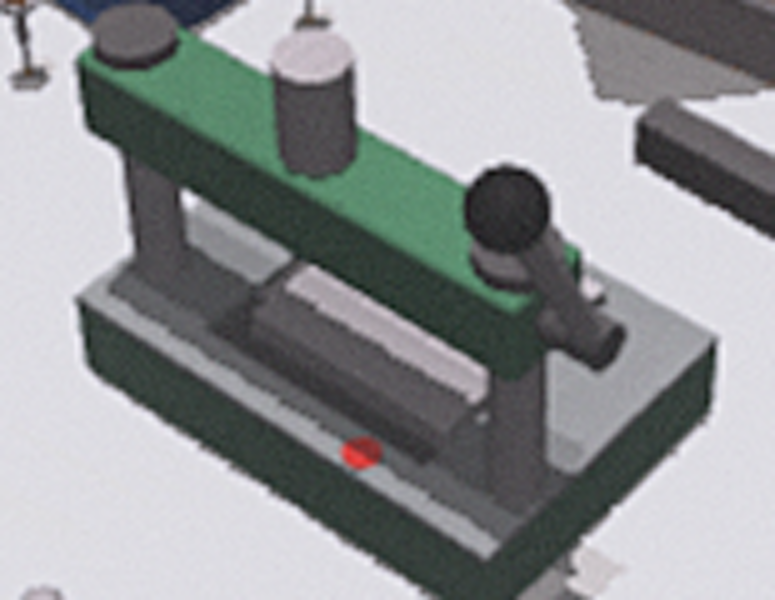

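View pics/s_stand.png

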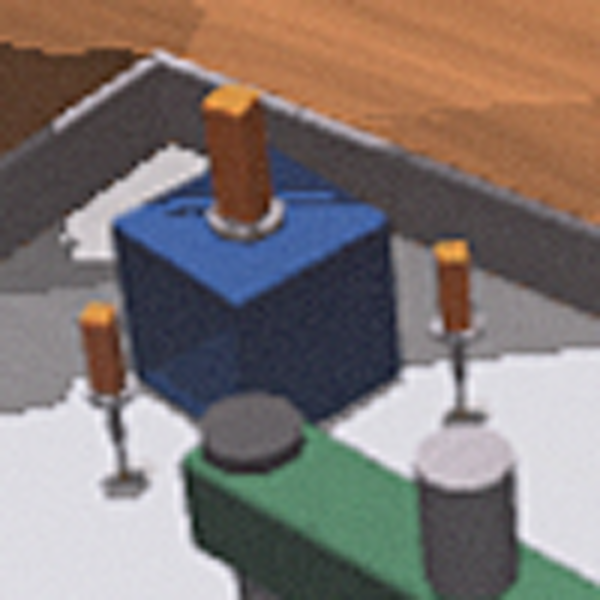

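```bash
cat > h.py <<'E'
import numpy as np, cv2
from plant import r
from scipy.optimize import least_squares
from scipy.spatial.transform import Rotation as Ro
def proj(n,X):
    p=r.camera_params(n); f=200/np.tan(np.radians(p["vfov"]/2))
    K=np.array([[f,0,p["cx"]],[0,f,p["cy"]],[0,0,1]])
    return cv2.projectPoints(np.array(X,float).reshape(-1,1,3),cv2.Rodrigues(p["R"])[0],p["t"],K,p["distortion"])[0].reshape(-1,2)
def place(q,L):
    c,s=np.cos(q[2]),np.sin(q[2]); L=np.array(L,float)
    return np.c_[q[0]+c*L[:,0]-s*L[:,1],q[1]+s*L[:,0]+c*L[:,1],L[:,2]+(q[3] if len(q)>3 else 0)]
def fit(obs,q0):
    def res(q):
        return np.concatenate([ (proj(n,place(q,[l for l,_ in o]))-np.array([u for _,u in o])).ravel() for n,o in obs.items()])
    s=least_squares(res,q0,loss="soft_l1"); return s.x,res(s.x).reshape(-1,2)
E
python3 - <<'E'
from h import *
T=lambda u,v:((u+.5)/5-.5+225,(v+.5)/5-.5+140)
S=lambda u,v:((u+.5)/5-.5+235,(v+.5)/5-.5+155)
m=lambda *a:tuple(x/1000 for x in a)
obs={"top":[(m(-85,125,50),T(186,443)),(m(-85,-125,50),T(689,455)),(m(-40,12,66),T(415,353)),(m(20,-125,185),T(722,180)),(m(67,-125,185),T(728,78)),(m(43.5,0,235),T(444,88))],
"scene":[(m(85,125,50),S(490,558)),(m(85,-125,50),S(80,298)),(m(-85,125,50),S(716,340)),(m(43.5,0,235),S(313,55))]}
for q0 in ([.55,.0,0],[.55,0,0,0]):
    q,e=fit(obs,q0); print(q.round(4),np.degrees(q[2]).round(2)); print(e.round(1).tolist())
T=lambda u,v:((u+.5)/6-.5+385,(v+.5)/6-.5+200)
S=lambda u,v:((u+.5)/6-.5+220,(v+.5)/6-.5+90)
obs={"top":[(m(45,45,90),T(250,213)),(m(45,-45,90),T(485,238)),(m(-45,45,90),T(240,445)),(m(-45,-45,90),T(475,465)),(m(0,0,156),T(430,322)),(m(0,0,96),T(364,333))],
"scene":[(m(45,45,90),S(237,303)),(m(45,-45,90),S(116,218)),(m(-45,45,90),S(388,217)),(m(0,0,156),S(232,100))]}
for q0 in ([.45,-.3,0],[.45,-.3,0,0]):
    q,e=fit(obs,q0); print(q.round(4),np.degrees(q[2]).round(2)); print(e.round(1).tolist())
E
```

```text
[ 0.597  -0.0034 -0.0897] -5.14
[[-1.1, 0.1], [0.3, 0.1], [-0.4, -0.0], [1.0, -0.1], [-0.3, -0.4], [-0.3, 0.0], [-0.4, 0.2], [-0.9, -0.7], [1.1, -1.0], [-0.0, -0.1]]
[ 0.597  -0.0038 -0.0886 -0.0017] -5.08
[[-0.9, 0.2], [0.4, 0.1], [-0.3, 0.1], [1.1, 0.0], [-0.3, -0.2], [-0.2, 0.3], [-0.5, 0.6], [-0.9, -0.2], [0.9, -0.7], [-0.1, 0.5]]
[ 0.4259 -0.3005 -0.1707] -9.78
[[0.3, -0.6], [-0.4, -0.7], [0.1, -0.4], [0.1, 0.5], [-1.7, 0.8], [0.6, 0.6], [-0.1, 0.1], [-1.4, 0.4], [0.2, -0.1], [0.2, -1.1]]
[ 0.4258 -0.3007 -0.1706 -0.0005] -9.77
[[0.3, -0.5], [-0.4, -0.7], [0.1, -0.4], [0.1, 0.5], [-1.7, 0.8], [0.6, 0.6], [-0.1, 0.2], [-1.5, 0.5], [0.2, 0.0], [0.2, -1.0]]
```

```bash
cat >> h.py <<'E'
QP=np.array([.597,-.0035,np.radians(-5.1)]); QS=np.array([.4259,-.3005,np.radians(-9.8)])
def Rcur(s): return Ro.from_euler("xyz",s["eef_rot"],degrees=True)
def tool_target(pos,rpy,p0=None,R0=None,N=10,show=True):
    """const row (shift,turn) x N that takes tool to target"""
    s=r.get_state()
    if p0 is None: p0=s["tcp_pos"]
    if R0 is None: R0=Rcur(s)
    Rt=rpy if isinstance(rpy,Ro) else Ro.from_euler("xyz",rpy,degrees=True)
    a=(R0.inv()*Rt).as_rotvec()/N
    def end(row):
        p=np.array(p0,float);R=R0;path=[p]
        for i in range(N):
            p=p+R.apply(row[:3]);R=R*Ro.from_rotvec(row[3:]);path.append(p)
        return p,R,np.array(path)
    f=lambda t:end(np.r_[t,a])[0]-np.array(pos)
    t=least_squares(f,np.zeros(3)).x
    row=np.r_[t,a].round(4); p,R,path=end(row)
    print("N",N,"row",' '.join('%g'%v for v in row),"| err mm",((p-pos)*1000).round(1),"deg",np.degrees((R.inv()*Rt).magnitude()).round(2))
    if show: print("path",path[::max(1,N//4)].round(3).tolist())
    return row
E
python3 - <<'E'
from h import *
s=r.get_state();p=r.camera_params("wrist")
C=-p["R"].T@p["t"];R=Rcur(s)
print(C,R.inv().apply(C-s["tcp_pos"]), R.inv().apply(p["R"][2]),s["time_s"],s["tcp_pos"])
print(place(QP,[(-.04,.012,.066),(.055,.045,.044),(.055,-.055,.044),(-.02,-.055,.044)]).round(4))
for N in (10,12,14): tool_target([.40,-.30,.30],[180,0,-172],N=N)
E
```

```text
[ 0.21623414 -0.64510791  0.38444903] [ 0.08369269 -0.00022946 -0.19468203] [-3.07785160e-01 -7.54937776e-04  9.51455583e-01] 1.8 [ 0.29161064 -0.60874332  0.18976567]
[[ 0.5582  0.012   0.066 ]
 [ 0.6558  0.0364  0.044 ]
 [ 0.6469 -0.0632  0.044 ]
 [ 0.5722 -0.0565  0.044 ]]
N 10 row -0.0198 0.0262 -0.011 -0 -0 0.0307 | err mm [ 0.2 -0.2 -0.2] deg 0.01
path [[0.292, -0.609, 0.19], [0.306, -0.545, 0.212], [0.324, -0.481, 0.234], [0.345, -0.419, 0.256], [0.371, -0.359, 0.278], [0.4, -0.3, 0.3]]
N 12 row -0.0164 0.0219 -0.0092 -0 -0 0.0256 | err mm [-0.3 -0.1  0.2] deg 0.0
path [[0.292, -0.609, 0.19], [0.31, -0.529, 0.217], [0.334, -0.45, 0.245], [0.364, -0.374, 0.273], [0.4, -0.3, 0.3]]
N 14 row -0.014 0.0188 -0.0079 -0 -0 0.0219 | err mm [-0.7 -0.1  0.4] deg 0.03
path [[0.292, -0.609, 0.19], [0.307, -0.54, 0.213], [0.326, -0.473, 0.237], [0.35, -0.406, 0.261], [0.378, -0.342, 0.285]]
```

```bash
python3 - <<'E'
from h import *
for N in (12,): tool_target([.47,-.295,.29],[180,0,-172],N=N)
E
```

```text
N 12 row -0.0221 0.0205 -0.0084 -0 -0 0.0256 | err mm [-0.3 -0.5  0.6] deg 0.0
path [[0.292, -0.609, 0.19], [0.327, -0.526, 0.215], [0.369, -0.445, 0.24], [0.416, -0.368, 0.265], [0.47, -0.296, 0.291]]
```

```bash
python3 -m inch '-0.0221 0.0205 -0.0084 0 0 0.0256 1; -0.0221 0.0205 -0.0084 0 0 0.0256 1; -0.0221 0.0205 -0.0084 0 0 0.0256 1; -0.0221 0.0205 -0.0084 0 0 0.0256 1; -0.0221 0.0205 -0.0084 0 0 0.0256 1; -0.0221 0.0205 -0.0084 0 0 0.0256 1; -0.0221 0.0205 -0.0084 0 0 0.0256 1; -0.0221 0.0205 -0.0084 0 0 0.0256 1; -0.0221 0.0205 -0.0084 0 0 0.0256 1; -0.0221 0.0205 -0.0084 0 0 0.0256 1; -0.0221 0.0205 -0.0084 0 0 0.0256 1; -0.0221 0.0205 -0.0084 0 0 0.0256 1; 0 0 0 0 0 0 0; 0 0 0 0 0 0 0'
python3 - <<'E'
from h import *
s=r.get_state(); p=r.camera_params("wrist")
im=r.capture("wrist"); cv2.imwrite("pics/w1.png",im[:,:,::-1])
print(s["time_s"],s["tcp_pos"],s["eef_rot"],s["joints"].round(1))
np.savez("w1.npz",R=p["R"],t=p["t"])
E
```

```text
time_s: 2.97
tcp_pos: [0.4707, -0.2944, 0.2911]
eef_rot: [-180.0, 0.1, -171.8]
contact_force: [-0.6, -0.2, 0.4]
gripper_width: 0.0793
2.9667 [ 0.47074713 -0.29435283  0.29108061] [-1.79979621e+02  5.96296422e-02 -1.71845390e+02] [-11.8   6.3  -5.   -0.  -78.6 -70. ]
```

View pics/w1.png

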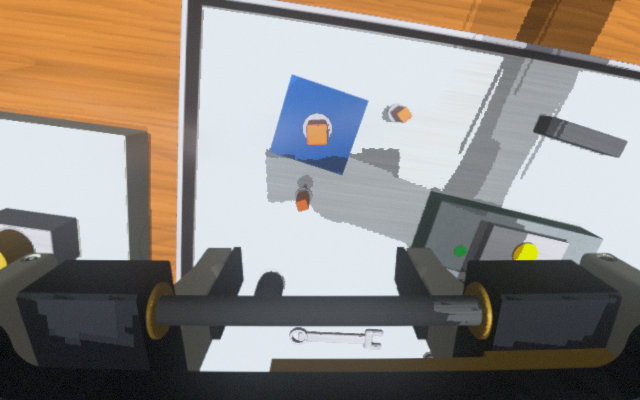

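```bash
python3 - <<'E'
import cv2
im=cv2.imread("pics/w1.png")
a=cv2.resize(im[65:185,255:385],None,fx=5,fy=5,interpolation=cv2.INTER_CUBIC)
cv2.imwrite("pics/w1s.png",a)
a=cv2.resize(im[180:275,400:620],None,fx=3.6,fy=3.6,interpolation=cv2.INTER_CUBIC)
cv2.imwrite("pics/w1p.png",a)
E
```

```text
(no output)
```

View pics/w1s.png

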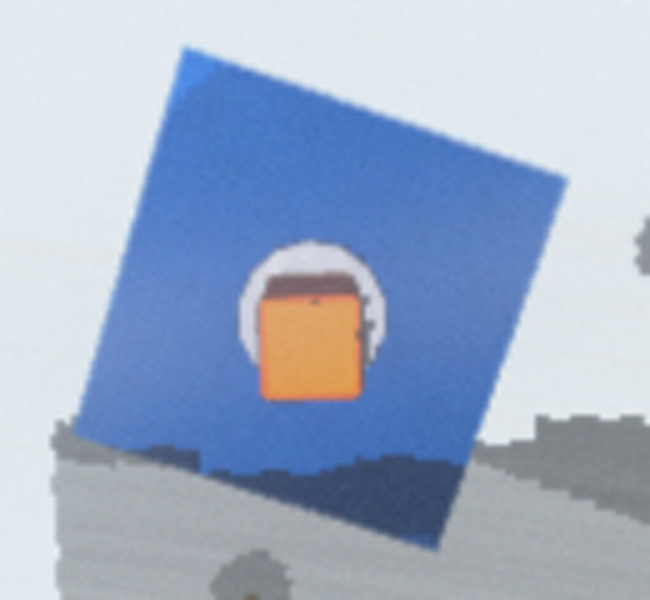

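View pics/w1p.png

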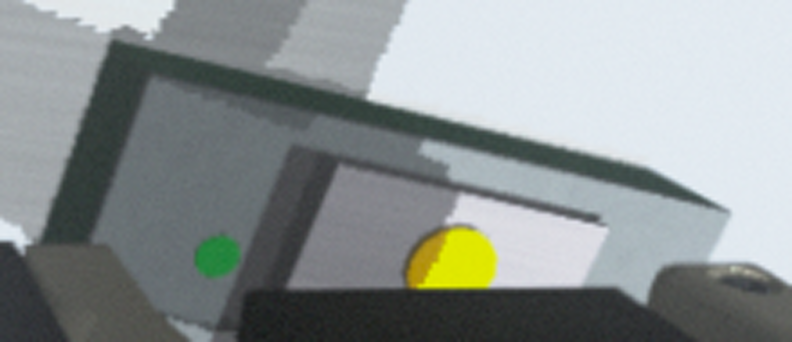

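```bash
python3 - <<'E'
from h import *
import h
d=np.load("w1.npz"); cp=r.camera_params
class W:
    pass
old=dict(cp("wrist")); old["R"]=d["R"];old["t"]=d["t"]
pars={n:cp(n) for n in("top","scene")}; pars["wrist"]=old
class F: camera_params=staticmethod(lambda n:pars[n])
h.r=F
m=lambda *a:tuple(x/1000 for x in a)
Wp=lambda u,v:((u+.5)/3.6-.5+400,(v+.5)/3.6-.5+180)
Ws=lambda u,v:((u+.5)/5-.5+255,(v+.5)/5-.5+65)
T=lambda u,v:((u+.5)/5-.5+225,(v+.5)/5-.5+140)
S=lambda u,v:((u+.5)/5-.5+235,(v+.5)/5-.5+155)
wo=[(m(-85,-125,50),Wp(152,76)),(m(-85,125,50),Wp(728,212)),(m(-85,-125,0),Wp(115,40)),(m(-85,125,0),Wp(650,168)),(m(-70,-47,62),Wp(340,160)),(m(-70,70,62),Wp(608,228))]
obs={"wrist":wo,"top":[(m(-85,125,50),T(186,443)),(m(-85,-125,50),T(689,455)),(m(-40,12,66),T(415,353)),(m(20,-125,185),T(722,180)),(m(67,-125,185),T(728,78)),(m(43.5,0,235),T(444,88))],
"scene":[(m(85,125,50),S(490,558)),(m(85,-125,50),S(80,298)),(m(-85,125,50),S(716,340)),(m(43.5,0,235),S(313,55))]}
for o in (obs,{"wrist":wo}):
    q,e=fit(o,[.597,0,-.09]); print("press",q.round(4),np.degrees(q[2]).round(2)); print(e[:6].round(1).tolist())
so=[(m(-45,-45,90),Ws(183,47)),(m(-45,45,90),Ws(568,180)),(m(45,-45,90),Ws(75,435)),(m(45,45,90),Ws(437,550))]
q,e=fit({"wrist":so},[.42,-.3,-.17]);print("stand",q.round(4),np.degrees(q[2]));print(e.round(1).tolist())
ho=[(m(-10,-10,156),Ws(260,295)),(m(-10,10,156),Ws(362,294)),(m(10,-10,156),Ws(261,401)),(m(10,10,156),Ws(361,402))]
q,e=fit({"wrist":ho},[.42,-.3,.1]);print("handle",q.round(4),np.degrees(q[2]));print(e.round(1).tolist())
E
```

```text
press [ 0.5965 -0.0047 -0.0864] -4.95
[[0.4, 0.3], [2.4, 0.1], [-0.9, 0.1], [-0.5, -0.5], [1.5, 2.4], [3.5, 0.8]]
press [ 0.5961 -0.0068 -0.0919] -5.27
[[-0.5, -0.6], [1.3, 0.2], [-1.7, -0.7], [-1.5, -0.5], [0.4, 1.8], [2.3, 0.7]]
stand [ 0.4239 -0.3024 -0.1717] -9.837069597743476
[[0.0, -0.1], [0.3, -0.4], [-0.4, 0.2], [0.1, 0.4]]
handle [ 0.4253 -0.303   0.1411] 8.084834190847026
[[-0.4, 0.0], [0.3, 0.2], [-0.3, -0.0], [0.4, -0.2]]
```

```bash
sed -i 's/^QP=.*/QP=np.array([.5965,-.0045,np.radians(-5.05)]); QS=np.array([.4250,-.3015,np.radians(-9.8)])/' h.py; python3 - <<'E'
from h import *
t=place(QP,[(-.043,.012,.075)])[0]; print(t)
tool_target(t,[180,0,174.95],N=12)
E
```

```text
[0.55472322 0.0112385  0.075     ]
N 12 row -0.008 0.0253 0.018 -0 0 0.0191 | err mm [-0.  -0.  -0.4] deg 0.02
path [[0.47, -0.295, 0.291], [0.485, -0.217, 0.237], [0.504, -0.139, 0.183], [0.527, -0.063, 0.129], [0.555, 0.011, 0.075]]
```

```bash
python3 -m inch '-0.008 0.0253 0.018 0 0 0.0191 0; -0.008 0.0253 0.018 0 0 0.0191 0; -0.008 0.0253 0.018 0 0 0.0191 0; -0.008 0.0253 0.018 0 0 0.0191 0; -0.008 0.0253 0.018 0 0 0.0191 0; -0.008 0.0253 0.018 0 0 0.0191 0; -0.008 0.0253 0.018 0 0 0.0191 0; -0.008 0.0253 0.018 0 0 0.0191 0; -0.008 0.0253 0.018 0 0 0.0191 0; -0.008 0.0253 0.018 0 0 0.0191 0; -0.008 0.0253 0.018 0 0 0.0191 0; -0.008 0.0253 0.018 0 0 0.0191 0; 0 0 0.004 0 0 0 0; 0 0 0.003 0 0 0 0'
python3 -m inch '0 0 0.003 0 0 0 0; 0 0 0.003 0 0 0 0; 0 0 0.003 0 0 0 0; 0 0 0.003 0 0 0 0; 0 0 0 0 0 0 0'
```

```text
time_s: 4.18
tcp_pos: [0.5542, 0.0103, 0.0658]
eef_rot: [-179.9, -0.2, 174.9]
contact_force: [0.2, 0.2, -0.4]
gripper_width: 0.0005
time_s: 4.6
tcp_pos: [0.5546, 0.0099, 0.0554]
eef_rot: [180.0, -0.0, 174.8]
contact_force: [-0.1, 0.6, -0.1]
gripper_width: 0.0007
```

```bash
python3 -m inch '0 0 0.002 0 0 0 0; 0 0 0.001 0 0 0 0; 0 0 0.001 0 0 0 0'
python3 -m inch '0 0 0.001 0 0 0 0; 0 0 0.001 0 0 0 0'; python3 - <<'E'
from h import *
im=r.capture("top"); cv2.imwrite("pics/t2.png",cv2.resize(im[140:250,225:385],None,fx=5,fy=5)[:,:,::-1])
E
```

```text
time_s: 4.85
tcp_pos: [0.5551, 0.0105, 0.0517]
eef_rot: [180.0, 0.0, 174.9]
contact_force: [-0.0, 0.0, 0.2]
gripper_width: 0.0002
time_s: 5.02
tcp_pos: [0.555, 0.0106, 0.0496]
eef_rot: [180.0, 0.0, 174.9]
contact_force: [-0.4, 0.6, -0.0]
gripper_width: 0.0005
```

View pics/t2.png

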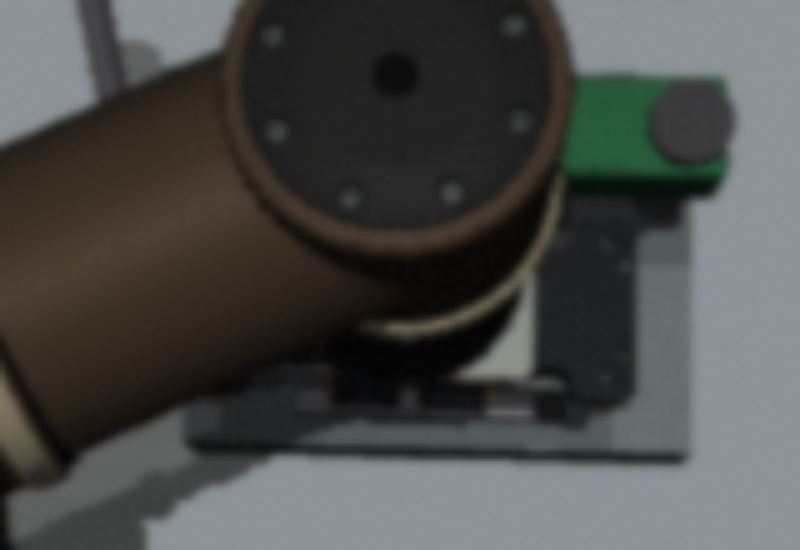

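```bash
python3 - <<'E'
from h import *
im=r.capture("scene"); cv2.imwrite("pics/s2.png",cv2.resize(im[120:275,225:395],None,fx=4.5,fy=4,interpolation=cv2.INTER_CUBIC)[:,:,::-1])
im=r.capture("wrist"); cv2.imwrite("pics/w2.png",im[:,:,::-1])
E
```

```text
(no output)
```

View pics/s2.png

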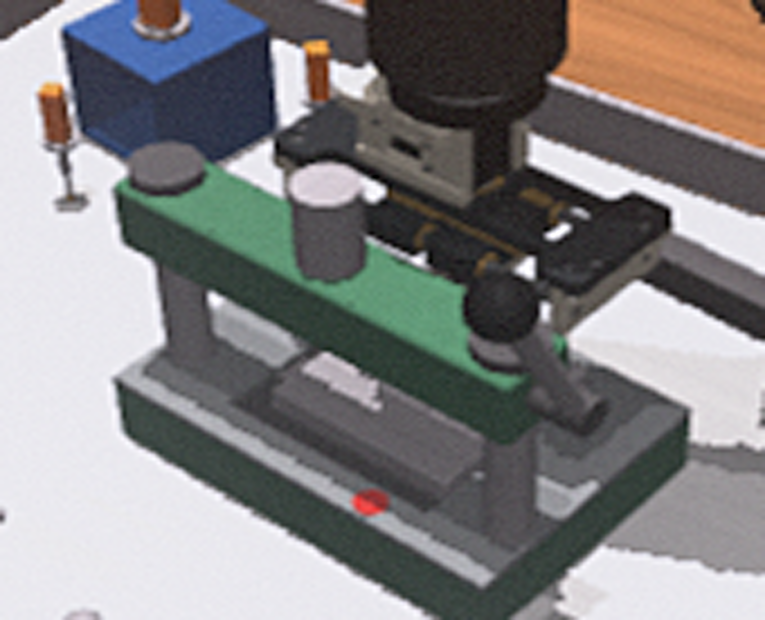

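View pics/w2.png

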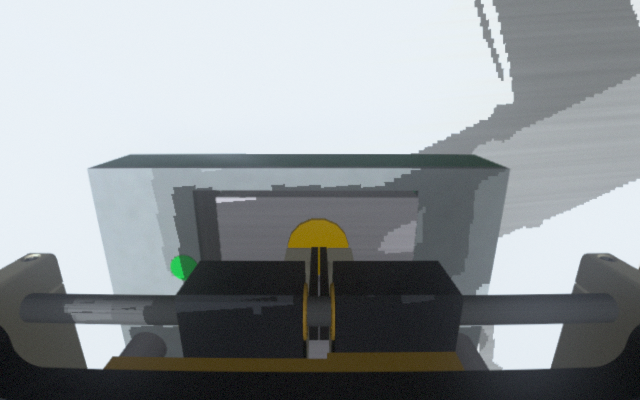

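```bash
python3 - <<'E'
import cv2
im=cv2.imread("pics/w2.png")
cv2.imwrite("pics/w2z.png",cv2.resize(im[150:370,170:470],None,fx=2.6,fy=2.6,interpolation=cv2.INTER_CUBIC))
E
python3 -m inch '0 0 0.001 0 0 0 0; 0 0 0.001 0 0 0 0'
python3 -m inch '0 0 0.001 0 0 0 0; 0 0 0.001 0 0 0 0'
```

```text
time_s: 5.33
tcp_pos: [0.5551, 0.0106, 0.0476]
eef_rot: [180.0, 0.0, 174.9]
contact_force: [0.7, 0.1, -0.4]
gripper_width: 0.0003
time_s: 5.5
tcp_pos: [0.555, 0.0106, 0.0454]
eef_rot: [180.0, -0.0, 174.9]
contact_force: [-0.5, -0.4, 0.6]
gripper_width: 0.0005
```

View pics/w2z.png

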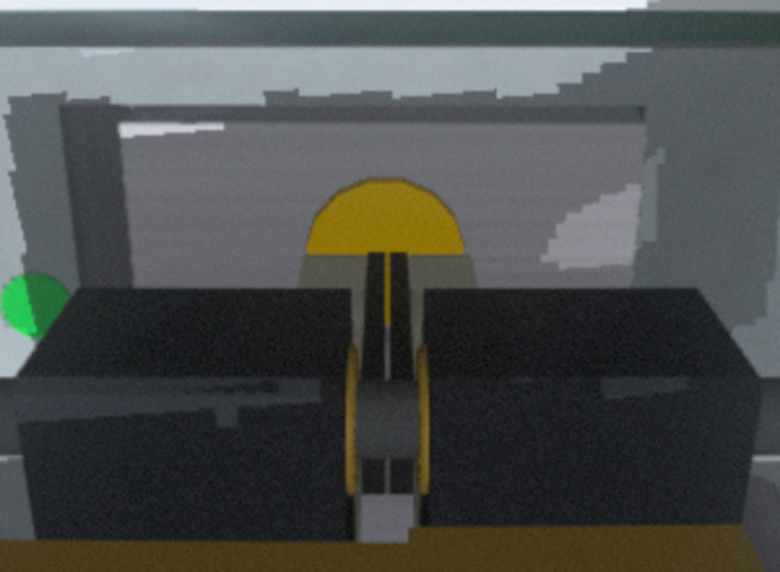

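```bash
python3 - <<'E'
from h import *
p=r.camera_params("wrist"); s=r.get_state()
im=r.capture("wrist")[:,:,::-1].copy()
print(s["time_s"],s["tcp_pos"],s["contact_force"],s["joint_torque"].round(2))
R=Rcur(s)
pts={"tcp":s["tcp_pos"],"hold":s["tcp_pos"]+R.apply([0,0,-.0188]),"tip+x":s["tcp_pos"]+R.apply([.0095,0,0]),"tip-x":s["tcp_pos"]+R.apply([-.0095,0,0])}
for n,l in {"padp":(-.04,.012,.066),"padh":(-.04,.012,.054),"rimR":(-.085,-.125,.05),"rimL":(-.085,.125,.05),"botR":(-.085,-.125,.0),"plR62":(-.07,-.047,.062),"plL62":(-.07,.07,.062),"plR50":(-.07,-.047,.05),"plL50":(-.07,.07,.05)}.items(): pts[n]=place(QP,[l])[0]
for n,X in pts.items():
    u=proj("wrist",[X])[0]; print(n,u.round(1)); cv2.circle(im,tuple(int(v) for v in u),3,(255,0,255) if n[0]!='p' else (0,0,255),1)
cv2.imwrite("pics/w3.png",cv2.resize(im[140:300],None,fx=1.25,fy=2))
E
```

```text
5.5 [0.55496471 0.01057268 0.0454459 ] [-0.45258627 -0.42186296  0.62890048] [  0.   -47.52  22.97   5.43  -0.13  -0.  ]
tcp [319.  235.3]
hold [319.  248.4]
tip+x [319.  220.9]
tip-x [319.  249.2]
padp [320.2 254.1]
padh [320.1 245.1]
rimR [ 84. 171.]
rimL [516.1 169.9]
botR [129.  155.8]
plR62 [213.  201.6]
plL62 [425.5 201.2]
plR50 [219.  195.3]
plL50 [419.4 195. ]
```

View pics/w3.png

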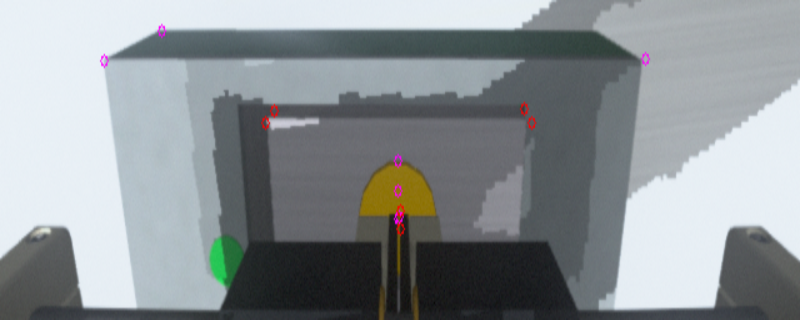

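```bash
python3 -m inch '0 0 0.002 0 0 0 0; 0 0 0.002 0 0 0 0'
python3 -m inch '0 0 0.002 0 0 0 0; 0 0 0.002 0 0 0 0';python3 - <<'E'
from h import *
print(r.get_state()["joint_torque"].round(2))
im=r.capture("wrist")[:,:,::-1].copy()
cv2.imwrite("pics/w4.png",cv2.resize(im[140:370,160:480],None,fx=2.5,fy=2.5))
E
```

```text
time_s: 5.72
tcp_pos: [0.555, 0.0106, 0.0415]
eef_rot: [180.0, 0.0, 174.9]
contact_force: [-0.1, 0.6, -0.4]
gripper_width: 0.0008
time_s: 5.88
tcp_pos: [0.5549, 0.0106, 0.0373]
eef_rot: [-180.0, -0.0, 174.9]
contact_force: [-0.5, 0.4, -0.1]
gripper_width: 0.0003
[  0.   -48.05  22.62   5.34  -0.18   0.  ]
```

View pics/w4.png

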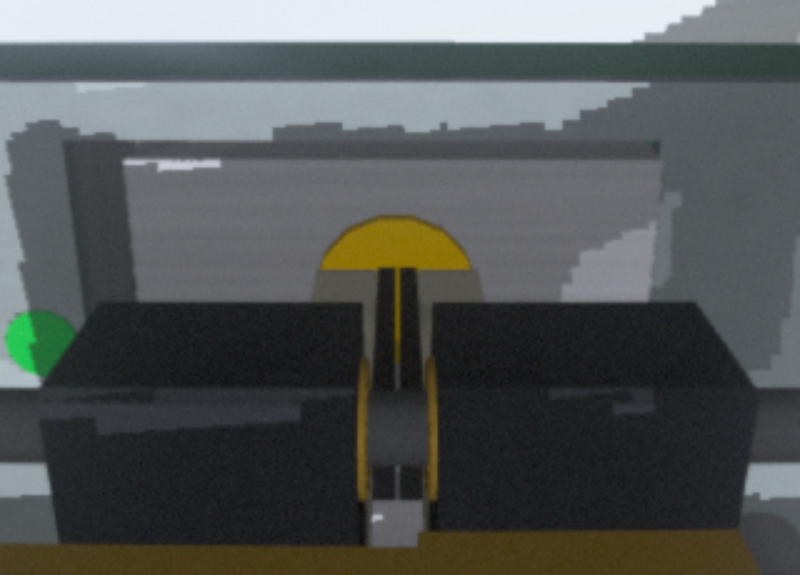

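```bash
python3 -m inch '0 0 0.002 0 0 0 0; 0 0 0.002 0 0 0 0'
python3 -m inch '0 0 0.002 0 0 0 0; 0 0 0.001 0 0 0 0'
python3 -m inch '0 0 0.001 0 0 0 0; 0 0 0.001 0 0 0 0'
```

```text
time_s: 6.1
tcp_pos: [0.555, 0.0106, 0.0334]
eef_rot: [180.0, 0.0, 174.9]
contact_force: [-0.4, 0.7, -1.6]
gripper_width: 0.0006
time_s: 6.27
tcp_pos: [0.5548, 0.0105, 0.0302]
eef_rot: [-180.0, -0.0, 174.9]
contact_force: [0.4, -0.5, 0.4]
gripper_width: 0.0
time_s: 6.43
tcp_pos: [0.555, 0.0106, 0.0285]
eef_rot: [-180.0, -0.0, 174.9]
contact_force: [0.0, 0.0, -0.2]
gripper_width: 0.0004
```

```bash
python3 - <<'E'
from h import *
im=r.capture("wrist")[:,:,::-1].copy()
a=cv2.resize(im[140:370,160:480],None,fx=2.5,fy=2.5)
cv2.imwrite("pics/w5.png",a)
im=r.capture("scene"); cv2.imwrite("pics/s5.png",cv2.resize(im[120:275,225:395],None,fx=4.5,fy=3.8,interpolation=cv2.INTER_CUBIC)[:,:,::-1])
E
```

```text
(no output)
```

View pics/w5.png

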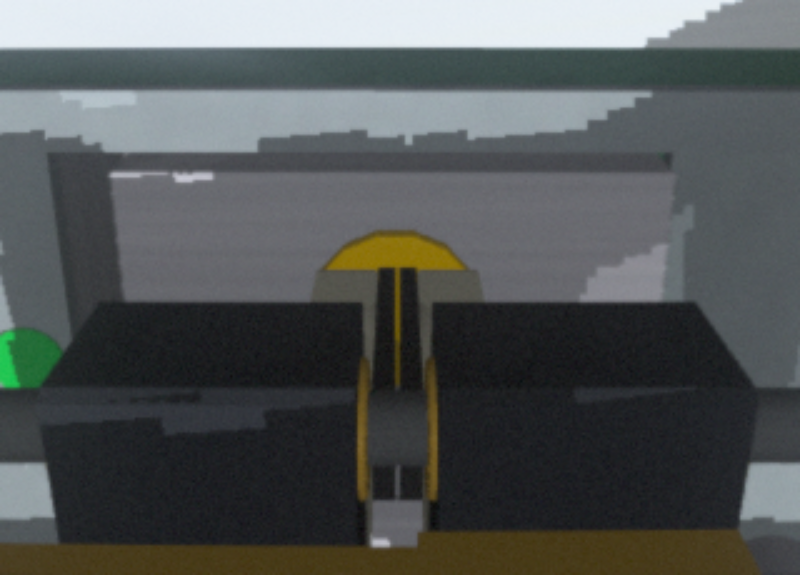

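View pics/s5.png

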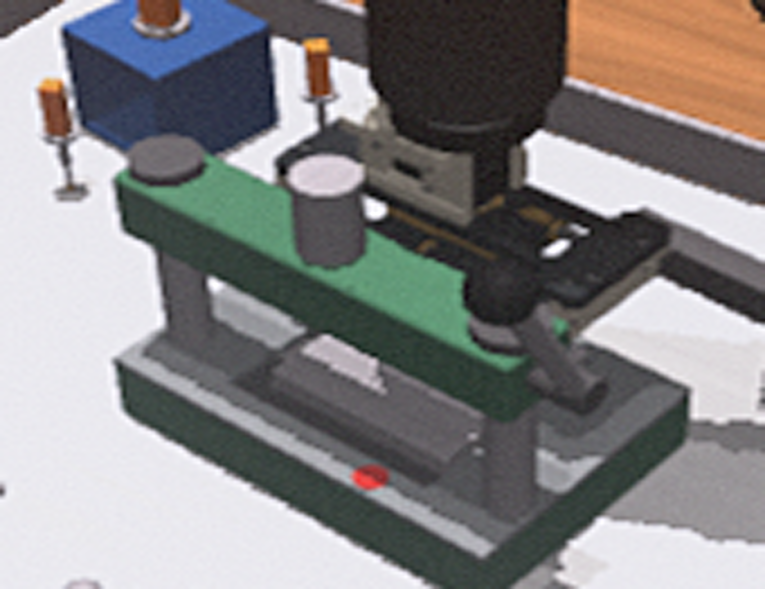

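```bash
python3 -m inch '0 0 0.002 0 0 0 0; 0 0 0.002 0 0 0 0'
python3 -m inch '0 0 0.001 0 0 0 0; 0 0 0.001 0 0 0 0'
python3 -m inch '0 0 0.001 0 0 0 0; 0 0 0.001 0 0 0 0'
```

```text
time_s: 6.7
tcp_pos: [0.5553, 0.0106, 0.0249]
eef_rot: [180.0, 0.0, 174.9]
contact_force: [-1.7, 0.1, 4.7]
gripper_width: 0.0003
time_s: 6.87
tcp_pos: [0.5553, 0.0107, 0.0229]
eef_rot: [180.0, 0.0, 174.9]
contact_force: [-0.9, -0.3, 4.7]
gripper_width: 0.0002
time_s: 7.03
tcp_pos: [0.5553, 0.0107, 0.0209]
eef_rot: [180.0, 0.0, 174.9]
contact_force: [-1.6, 1.0, 6.3]
gripper_width: 0.0006
```

```bash
python3 -m inch '0 0 0.002 0 0 0 0; 0 0 0.002 0 0 0 0'
python3 -m inch '0 0 0.001 0 0 0 0; 0 0 0.001 0 0 0 0'
python3 -m inch '0 0 0.001 0 0 0 0; 0 0 0 0 0 0 0'
```

```text
time_s: 7.2
tcp_pos: [0.5554, 0.0106, 0.0172]
eef_rot: [180.0, 0.0, 174.9]
contact_force: [-10.5, 2.1, 35.8]
gripper_width: 0.0004
time_s: 7.37
tcp_pos: [0.5554, 0.0106, 0.0172]
eef_rot: [-180.0, 0.1, 174.9]
contact_force: [-14.3, 3.7, 38.8]
gripper_width: 0.0005
time_s: 7.53
tcp_pos: [0.5554, 0.0106, 0.0172]
eef_rot: [-180.0, 0.1, 175.0]
contact_force: [-12.8, 3.3, 38.0]
gripper_width: 0.0005
```

```bash
python3 -m inch '0 0 -0.006 0 0 0 0; 0 0 -0.02 0 0 0 0; 0 0 -0.03 0 0 0 0; 0 0 -0.03 0 0 0 0.5; 0 0 0 0 0 0 0.5';python3 - <<'E'
from h import *
p=r.camera_params("wrist");s=r.get_state();print(s["time_s"],s["tcp_pos"],s["contact_force"])
im=r.capture("wrist")[:,:,::-1].copy()
cv2.imwrite("pics/w6full.png",im)
a=cv2.resize(im[140:370,160:480],None,fx=2.5,fy=2.5)
cv2.imwrite("pics/w6.png",a)
im=r.capture("scene"); cv2.imwrite("pics/s6f.png",im[:,:,::-1]);cv2.imwrite("pics/s6.png",cv2.resize(im[80:275,225:395],None,fx=4,fy=3,interpolation=cv2.INTER_CUBIC)[:,:,::-1])
for l in [(-.07,-.047,.062),(-.07,.07,.062),(-.07,-.047,.05),(-.07,.07,.05)]: print(l,proj("wrist",place(QP,[l])).round(1))
E
```

```text
time_s: 7.95
tcp_pos: [0.5585, 0.0112, 0.1053]
eef_rot: [179.9, 0.5, 174.9]
contact_force: [1.0, -0.4, 0.6]
gripper_width: 0.0087
7.95 [0.55852989 0.01123058 0.10527005] [ 0.989504   -0.42418733  0.61347127]
(-0.07, -0.047, 0.062) [[235.3 176.4]]
(-0.07, 0.07, 0.062) [[401.4 176. ]]
(-0.07, -0.047, 0.05) [[239.  172.6]]
(-0.07, 0.07, 0.05) [[397.6 172.2]]
```

View pics/w6.png

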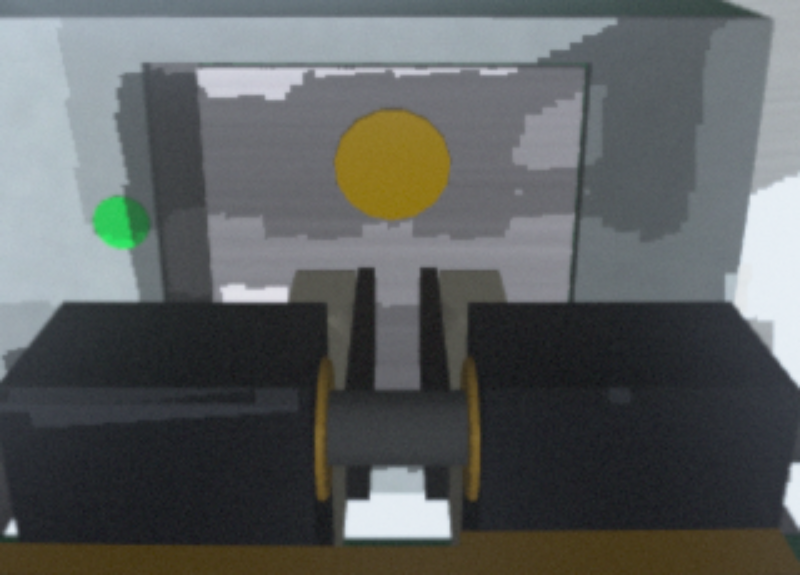

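View pics/s6.png

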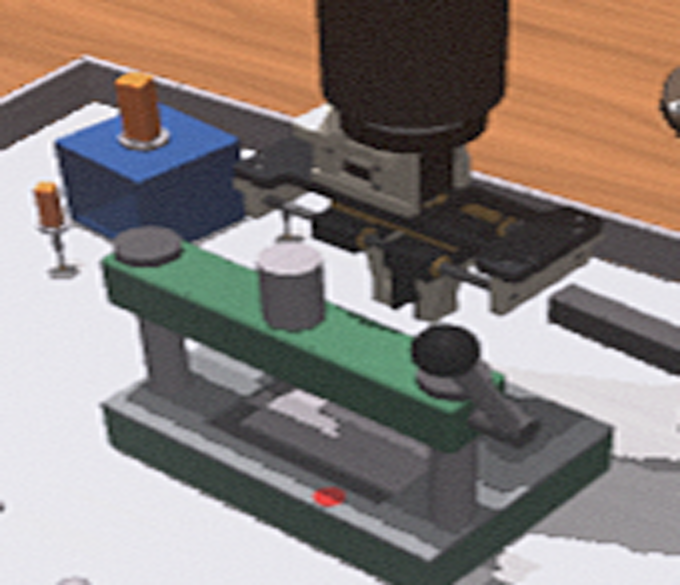

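```bash
python3 - <<'E'
from h import *
s=r.get_state();R=Rcur(s)
for d in (0,.02,.037,.045,.05): print(d,proj("scene",[s["tcp_pos"]+R.apply([x,0.0,-d]) for x in(-.0095,.0095)]).round(1).tolist())
a=cv2.imread("pics/s6f.png")
cv2.imwrite("pics/s6z.png",cv2.resize(a[120:210,280:380],None,fx=7,fy=6.5,interpolation=cv2.INTER_CUBIC))
E
```

```text
0 [[326.0, 196.1], [331.3, 191.7]]
0.02 [[325.9, 189.6], [331.3, 185.2]]
0.037 [[325.8, 184.0], [331.2, 179.6]]
0.045 [[325.8, 181.3], [331.2, 176.9]]
0.05 [[325.8, 179.6], [331.2, 175.2]]
```

View pics/s6z.png

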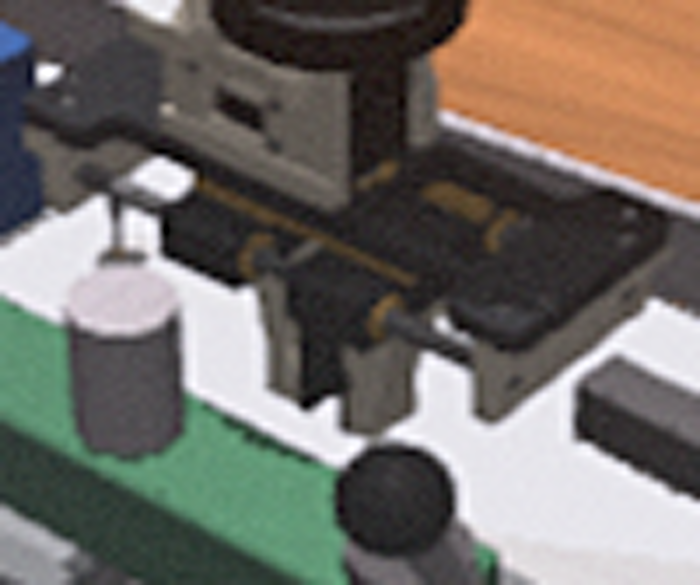

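```bash
python3 - <<'E'
from h import *
tool_target([.4255,-.302,.16],[180,0,-171.9],N=12)
E
```

```text
N 12 row 0.0113 -0.026 -0.005 0.0001 0.0002 -0.0193 | err mm [ 0.  -0.6  0.3] deg 0.04
path [[0.556, 0.011, 0.101], [0.516, -0.064, 0.116], [0.482, -0.142, 0.13], [0.451, -0.222, 0.145], [0.426, -0.303, 0.16]]
```

```bash
python3 -m inch '0.0113 -0.026 -0.005 0 0 -0.0193 0.6; 0.0113 -0.026 -0.005 0 0 -0.0193 0.6; 0.0113 -0.026 -0.005 0 0 -0.0193 0.6; 0.0113 -0.026 -0.005 0 0 -0.0193 0.6; 0.0113 -0.026 -0.005 0 0 -0.0193 0.6; 0.0113 -0.026 -0.005 0 0 -0.0193 0.6; 0.0113 -0.026 -0.005 0 0 -0.0193 0.6; 0.0113 -0.026 -0.005 0 0 -0.0193 0.6; 0.0113 -0.026 -0.005 0 0 -0.0193 0.6; 0.0113 -0.026 -0.005 0 0 -0.0193 0.6; 0.0113 -0.026 -0.005 0 0 -0.0193 0.6; 0.0113 -0.026 -0.005 0 0 -0.0193 0.6; 0 0 0 0 0 0 0.6; 0 0 0 0 0 0 0.6'
python3 - <<'E'
from h import *
s=r.get_state();print(s["time_s"],s["tcp_pos"],s["eef_rot"])
im=r.capture("wrist")[:,:,::-1].copy()
cv2.imwrite("pics/w7.png",im)
R=Rcur(s)
for n,X in {"htop":[.4255,-.302,.156],"hmid":[.4255,-.302,.126]}.items(): print(n,proj("wrist",[X]))
print("tip",proj("wrist",[s["tcp_pos"]+R.apply([0,0,-.037])]))
im=r.capture("scene")[:,:,::-1]; cv2.imwrite("pics/s7.png",cv2.resize(im[60:190,200:330],None,fx=5,fy=4.5,interpolation=cv2.INTER_CUBIC))
E
```

```text
time_s: 9.22
tcp_pos: [0.4237, -0.3038, 0.1582]
eef_rot: [179.9, -0.1, -172.0]
contact_force: [0.9, 0.2, -0.7]
gripper_width: 0.0523
9.2167 [ 0.42368219 -0.30384644  0.15823272] [ 1.79940042e+02 -9.91427586e-02 -1.72039548e+02]
htop [[320.32034447 236.16123345]]
hmid [[320.08114163 219.38942921]]
tip [[317.63086535 262.79858784]]
```

View pics/w7.png

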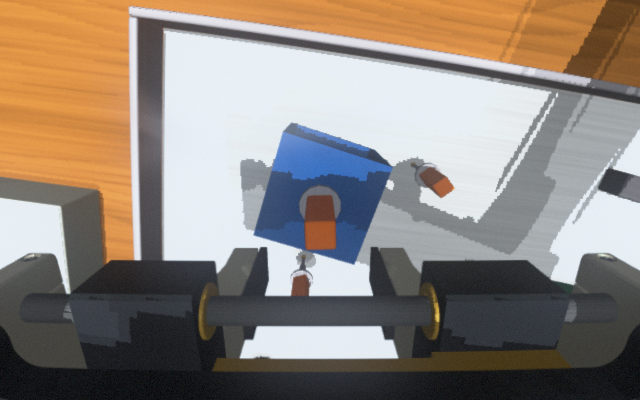

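View pics/s7.png

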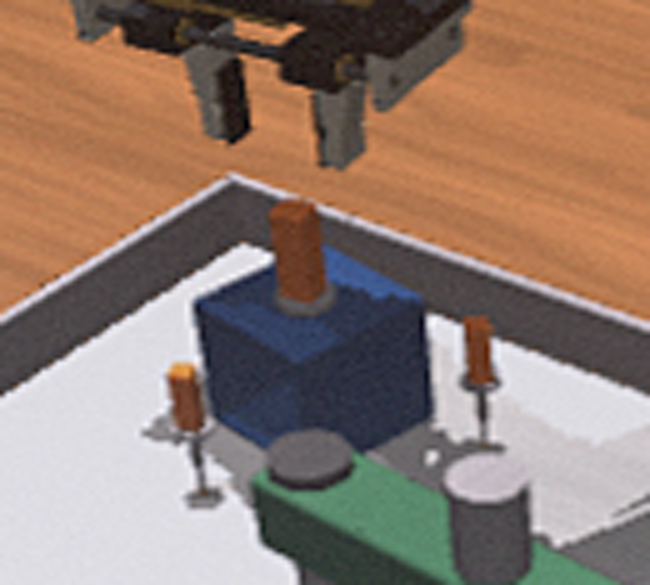

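```bash
python3 -m inch '-0.002 0.001 0.015 0 0 0 0.6; 0 0 0.018 0 0 0 0.6; 0 0 0.014 0 0 0 0.6; 0 0 0.01 0 0 0 0.6; 0 0 0.007 0 0 0 0.6; 0 0 0.005 0 0 0 0.6; 0 0 0 0 0 0 0.6' 10
python3 - <<'E'
from h import *
s=r.get_state();print(s["time_s"],s["tcp_pos"],s["eef_rot"])
im=r.capture("wrist")[:,:,::-1].copy()
cv2.imwrite("pics/w8.png",im[150:])
im=r.capture("scene")[:,:,::-1]; cv2.imwrite("pics/s8.png",cv2.resize(im[60:190,200:330],None,fx=5,fy=4.5,interpolation=cv2.INTER_CUBIC))
E
```

```text
time_s: 9.9
tcp_pos: [0.4264, -0.3011, 0.0897]
eef_rot: [180.0, -0.1, -171.8]
contact_force: [-0.2, -0.6, -0.4]
gripper_width: 0.0527
9.9 [ 0.42639663 -0.3011487   0.08967836] [ 1.79962113e+02 -7.69242278e-02 -1.71832635e+02]
```

View pics/w8.png

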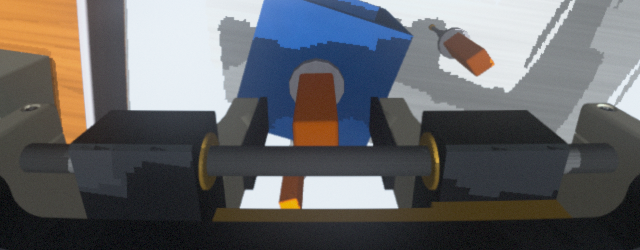

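View pics/s8.png

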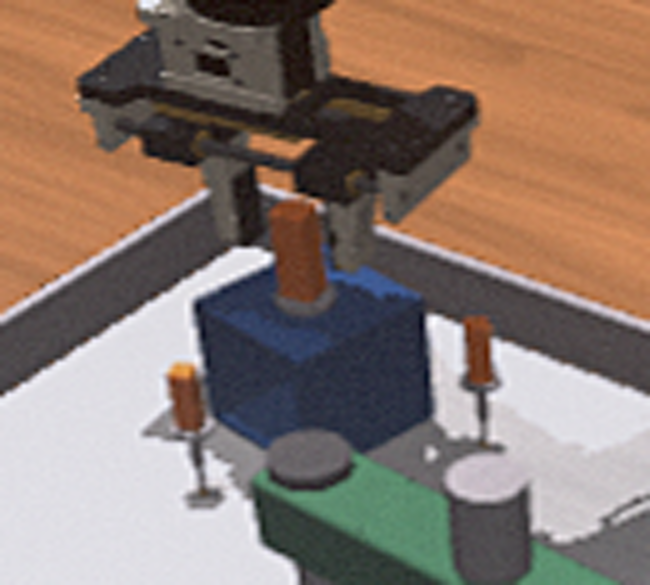

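```bash
python3 -m inch '0 0 0.003 0 0 0 0.6; 0 0 0 0 0 0 0.25; 0 0 0 0 0 0 0.1; 0 0 0 0 0 0 0.1; 0 0 0 0 0 0 0.1; 0 0 0 0 0 0 0.1' 50
```

```text
time_s: 10.5
tcp_pos: [0.4268, -0.3017, 0.0877]
eef_rot: [-180.0, 0.0, -171.9]
contact_force: [0.3, -0.6, -0.4]
gripper_width: 0.025
```

```bash
python3 -m inch '0 0 0 0 0 0 0; 0 0 0 0 0 0 0; 0 0 0 0 0 0 0' 60
python3 - <<'E'
from h import *
s=r.get_state();print(s["time_s"],s["tcp_pos"],s["eef_rot"],s["gripper_width"])
im=r.capture("wrist")[:,:,::-1].copy()
cv2.imwrite("pics/w9.png",im[150:])
E
```

```text
time_s: 10.75
tcp_pos: [0.4267, -0.3017, 0.0876]
eef_rot: [-180.0, 0.0, -171.9]
contact_force: [0.1, 0.2, 0.2]
gripper_width: 0.0194
10.75 [ 0.42671437 -0.30171057  0.08762979] [-1.79995666e+02  3.04623151e-03 -1.71865879e+02] 0.0194328344040936
```

View pics/w9.png

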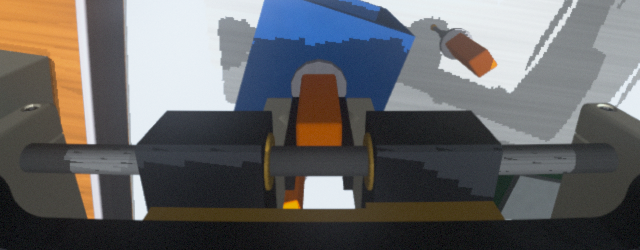

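```bash
python3 -m inch '0 0 -0.006 0 0 0 0; 0 0 -0.015 0 0 0 0; 0 0 -0.025 0 0 0 0; 0 0 -0.028 0 0 0 0; 0 0 -0.028 0 0 0 0; 0 0 -0.02 0 0 0 0; 0 0 0 0 0 0 0'
cat >> h.py <<'E'
TIP=np.array([.0013,0,.0676])
def Rtilt(th): return Ro.from_euler("z",np.degrees(QP[2])+180,degrees=True)*Ro.from_euler("x",180,degrees=True)*Ro.from_euler("y",-th,degrees=True)
def tcp_for_tip(l,R): return place(QP,[np.array(l)/1000])[0]-R.apply(TIP)
def tip_press(s=None):
    s=s or r.get_state(); X=s["tcp_pos"]+Rcur(s).apply(TIP)-np.r_[QP[:2],0]
    return Ro.from_euler("z",-QP[2]).apply(X)*1000
E
python3 - <<'E'
from h import *
s=r.get_state();print(s["tcp_pos"],s["gripper_width"],s["contact_force"])
R=Rtilt(39);th=np.radians(39)
pre=np.array([57-70*np.sin(th),45,56+70*np.cos(th)])
print(pre,R.as_euler("xyz",degrees=True),R.as_matrix()[:,2])
for N in(14,16): tool_target(tcp_for_tip(pre,R),R,N=N)
E
```

```text
time_s: 11.38
tcp_pos: [0.4288, -0.3028, 0.2146]
eef_rot: [-179.8, 0.3, -171.8]
contact_force: [0.4, 0.1, -0.5]
gripper_width: 0.0197
[ 0.42877225 -0.30276532  0.21463818] 0.01974537384651748 [ 0.38054535  0.09430908 -0.54805116]
[ 12.94757263  45.         110.4002173 ] [180.    39.   174.95] [ 0.62687753 -0.05539596 -0.77714596]
N 14 row -0.0097 0.0245 0.0067 0.0054 -0.0479 0.0159 | err mm [-0.3  0.6  0.1] deg 0.03
path [[0.429, -0.303, 0.215], [0.449, -0.226, 0.196], [0.476, -0.151, 0.18], [0.508, -0.077, 0.169], [0.545, -0.004, 0.164]]
N 16 row -0.0085 0.0214 0.0059 0.0047 -0.0419 0.0139 | err mm [ 0.6 -0.1  0.1] deg 0.05
path [[0.429, -0.303, 0.215], [0.454, -0.214, 0.193], [0.487, -0.126, 0.176], [0.527, -0.041, 0.166], [0.573, 0.043, 0.164]]
```

```bash
python3 -m inch '-0.0085 0.0214 0.0059 0.0047 -0.0419 0.0139 0; -0.0085 0.0214 0.0059 0.0047 -0.0419 0.0139 0; -0.0085 0.0214 0.0059 0.0047 -0.0419 0.0139 0; -0.0085 0.0214 0.0059 0.0047 -0.0419 0.0139 0; -0.0085 0.0214 0.0059 0.0047 -0.0419 0.0139 0; -0.0085 0.0214 0.0059 0.0047 -0.0419 0.0139 0; -0.0085 0.0214 0.0059 0.0047 -0.0419 0.0139 0; -0.0085 0.0214 0.0059 0.0047 -0.0419 0.0139 0; -0.0085 0.0214 0.0059 0.0047 -0.0419 0.0139 0; -0.0085 0.0214 0.0059 0.0047 -0.0419 0.0139 0; -0.0085 0.0214 0.0059 0.0047 -0.0419 0.0139 0; -0.0085 0.0214 0.0059 0.0047 -0.0419 0.0139 0; -0.0085 0.0214 0.0059 0.0047 -0.0419 0.0139 0; -0.0085 0.0214 0.0059 0.0047 -0.0419 0.0139 0; -0.0085 0.0214 0.0059 0.0047 -0.0419 0.0139 0; -0.0085 0.0214 0.0059 0.0047 -0.0419 0.0139 0; 0 0 0 0 0 0 0; 0 0 0 0 0 0 0; 0 0 0 0 0 0 0'
python3 - <<'E'
from h import *
s=r.get_state();print(s["time_s"],tip_press(s),s["joints"].round(1),s["contact_force"],Rcur(s).as_matrix()[:,2])
X=s["tcp_pos"]+Rcur(s).apply(TIP)
for n in("wrist","scene","top"):
    print(n,proj(n,[X,X-Rcur(s).apply([0,0,.07])]).round(1).tolist())
im=r.capture("wrist")[:,:,::-1];cv2.imwrite("pics/w10.png",im)
im=r.capture("scene")[:,:,::-1];cv2.imwrite("pics/s10.png",cv2.resize(im[110:270,230:390],None,fx=4.5,fy=3.7,interpolation=cv2.INTER_CUBIC))
im=r.capture("top")[:,:,::-1];cv2.imwrite("pics/t10.png",cv2.resize(im[130:260,225:385],None,fx=5,fy=4.5,interpolation=cv2.INTER_CUBIC))
E
```

```text
time_s: 12.97
tcp_pos: [0.5848, 0.0314, 0.1987]
eef_rot: [179.5, 34.0, 175.0]
contact_force: [0.2, 0.1, -1.1]
gripper_width: 0.0197
12.9667 [ 21.91584206  35.3857978  141.96011361] [  22.8   -7.5  -58.3   61.2  -16.7 -173.6] [ 0.19112034  0.13013857 -1.14035029] [ 0.55753169 -0.03982602 -0.8291998 ]
wrist [[319.0, 200.5], [319.0, 234.9]]
scene [[318.1, 200.3], [329.3, 170.3]]
top [[297.7, 177.9], [296.6, 189.2]]
```

View pics/w10.png

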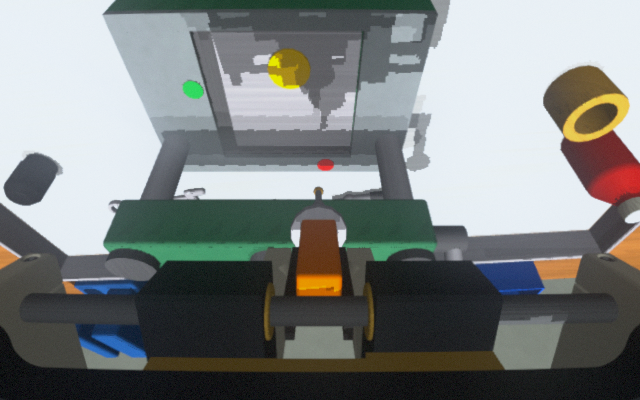

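View pics/s10.png

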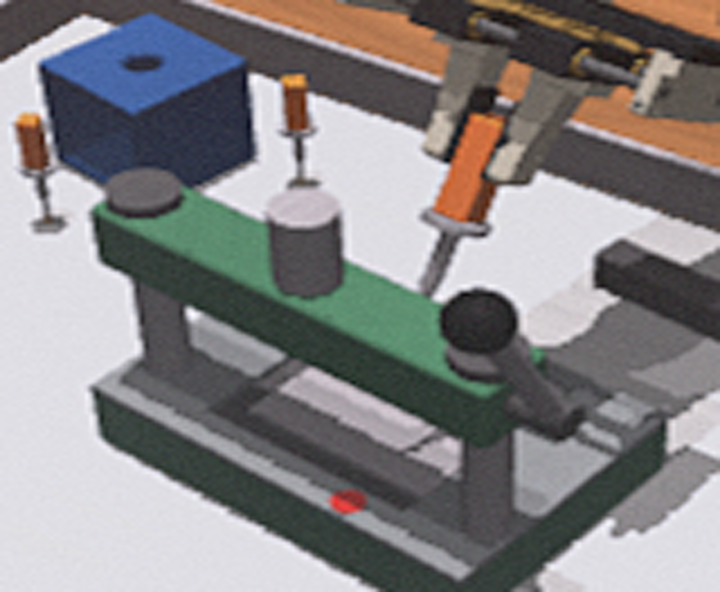

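View pics/t10.png

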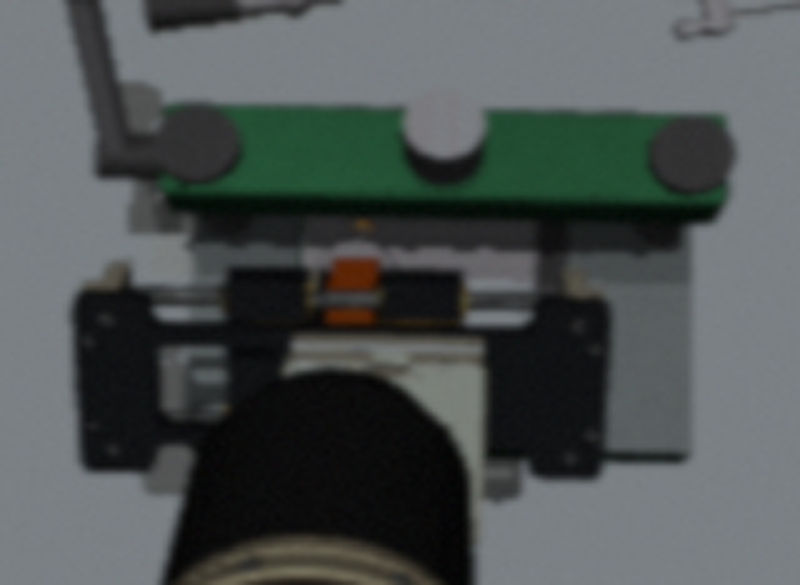

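```bash
cat >> h.py <<'E'
def Rf(th): return Ro.from_euler("z",np.degrees(QP[2]),degrees=True)*Ro.from_euler("x",180,degrees=True)*Ro.from_euler("y",th,degrees=True)
E
python3 - <<'E'
from h import *
tool_target(tcp_for_tip([0,30,135],Rtilt(5)),Rtilt(5),N=6)
E
```

```text
N 6 row -0.0017 -0.0008 0.0001 0.0016 0.0845 0.0005 | err mm [-0.2  0.3  0.2] deg 0.02
path [[0.585, 0.032, 0.199], [0.587, 0.031, 0.2], [0.588, 0.03, 0.201], [0.59, 0.029, 0.202], [0.591, 0.028, 0.202], [0.593, 0.027, 0.202], [0.594, 0.026, 0.203]]
```

```bash
python3 - <<'E'
from h import *
tool_target(tcp_for_tip([-50,10,140],Rtilt(5)),Rtilt(5),N=7)
E
```

```text
N 7 row 0.005 -0.0036 -0.0032 0.0014 0.0724 0.0005 | err mm [-0.2 -0.3 -0.2] deg 0.02
path [[0.585, 0.032, 0.199], [0.579, 0.029, 0.199], [0.573, 0.025, 0.2], [0.567, 0.022, 0.2], [0.56, 0.019, 0.201], [0.554, 0.016, 0.203], [0.549, 0.013, 0.205], [0.543, 0.01, 0.207]]
```

```bash
python3 -m inch '0.005 -0.0036 -0.0032 0.0014 0.0724 0.0005 0; 0.005 -0.0036 -0.0032 0.0014 0.0724 0.0005 0; 0.005 -0.0036 -0.0032 0.0014 0.0724 0.0005 0; 0.005 -0.0036 -0.0032 0.0014 0.0724 0.0005 0; 0.005 -0.0036 -0.0032 0.0014 0.0724 0.0005 0; 0.005 -0.0036 -0.0032 0.0014 0.0724 0.0005 0; 0.005 -0.0036 -0.0032 0.0014 0.0724 0.0005 0; 0.015 0 -0.015 0 0 -0.05 0; 0.015 0 -0.015 0 0 -0.1 0; 0 0 0 0 0 -0.125 0; 0 0 0 0 0 -0.125 0; 0 0 0 0 0 -0.125 0; 0 0 0 0 0 -0.125 0; 0 0 0 0 0 -0.125 0; 0 0 0 0 0 -0.125 0; 0 0 0 0 0 -0.125 0; 0 0 0 0 0 -0.125 0'
python3 - <<'E'
from h import *
s=r.get_state();print(tip_press(s),s["joints"].round(1),s["eef_rot"])
E
```

```text
time_s: 14.53
tcp_pos: [0.5223, 0.0067, 0.236]
eef_rot: [-170.6, 3.6, -119.2]
contact_force: [-0.1, 0.7, -1.4]
gripper_width: 0.0199
[-63.61866471   2.71284044 169.37547553] [ 27.2  -2.7 -25.1   6.8 -59.6 -59.7] [-170.57223364    3.57091116 -119.15515321]
```

```bash
python3 -m inch '0 0 0 0 0 -0.125 0; 0 0 0 0 0 -0.125 0; 0 0 0 0 0 -0.125 0; 0 0 0 0 0 -0.125 0; 0 0 0 0 0 -0.125 0; 0 0 0 0 0 -0.125 0; 0 0 0 0 0 -0.125 0; 0 0 0 0 0 -0.125 0; 0 0 0 0 0 -0.125 0; 0 0 0 0 0 -0.125 0; 0 0 0 0 0 -0.125 0; 0 0 0 0 0 -0.125 0; 0 0 0 0 0 -0.125 0; 0 0 0 0 0 -0.125 0'
python3 - <<'E'
from h import *
s=r.get_state();print(tip_press(s),s["joints"].round(1),s["eef_rot"])
X=np.array
th=np.radians(36)
TIP[0]*=1
pre=np.array([57-55*np.sin(th),45,56+55*np.cos(th)]);print(pre)
for N in(8,10): tool_target(tcp_for_tip(pre,Rf(36)),Rf(36),N=N)
E
```

```text
time_s: 15.7
tcp_pos: [0.5223, 0.0067, 0.236]
eef_rot: [-178.1, -9.9, -19.3]
contact_force: [-0.1, 0.2, -1.8]
gripper_width: 0.0194
[-61.85608788   3.55816884 169.69117983] [ 27.2  -2.7 -25.1   6.8 -59.6  40.6] [-178.12899445   -9.90241656  -19.34595562]
[ 24.67181112  45.         100.49593469]
N 8 row 0.0024 -0.0056 0.0122 0.0083 0.0561 -0.0299 | err mm [ 0.1 -0.2 -0.3] deg 0.02
path [[0.522, 0.007, 0.236], [0.535, 0.015, 0.213], [0.55, 0.024, 0.192], [0.566, 0.032, 0.172], [0.584, 0.041, 0.154]]
N 10 row 0.0019 -0.0045 0.0097 0.0066 0.0449 -0.0239 | err mm [0.1 0.  0.4] deg 0.01
path [[0.522, 0.007, 0.236], [0.532, 0.013, 0.218], [0.544, 0.02, 0.201], [0.556, 0.027, 0.185], [0.57, 0.034, 0.169], [0.584, 0.042, 0.155]]
```

```bash
python3 -m inch '0.0019 -0.0045 0.0097 0.0066 0.0449 -0.0239 0; 0.0019 -0.0045 0.0097 0.0066 0.0449 -0.0239 0; 0.0019 -0.0045 0.0097 0.0066 0.0449 -0.0239 0; 0.0019 -0.0045 0.0097 0.0066 0.0449 -0.0239 0; 0.0019 -0.0045 0.0097 0.0066 0.0449 -0.0239 0; 0.0019 -0.0045 0.0097 0.0066 0.0449 -0.0239 0; 0.0019 -0.0045 0.0097 0.0066 0.0449 -0.0239 0; 0.0019 -0.0045 0.0097 0.0066 0.0449 -0.0239 0; 0.0019 -0.0045 0.0097 0.0066 0.0449 -0.0239 0; 0.0019 -0.0045 0.0097 0.0066 0.0449 -0.0239 0; 0 0 0 0 0 0 0; 0 0 0 0 0 0 0'
python3 - <<'E'
from h import *
s=r.get_state();print(s["time_s"],tip_press(s),s["joints"].round(1),s["contact_force"],Rcur(s).as_matrix()[:,2],np.degrees(np.arccos(-Rcur(s).as_matrix()[2,2])))
print(Rf(36).as_matrix()[:,2])
X=s["tcp_pos"]+Rcur(s).apply(TIP)
for n in("scene","top"):
    print(n,proj(n,[X,X-Rcur(s).apply([0,0,.07])]).round(1).tolist())
im=r.capture("scene")[:,:,::-1];cv2.imwrite("pics/s11.png",cv2.resize(im[110:270,230:390],None,fx=4.5,fy=3.7,interpolation=cv2.INTER_CUBIC))
im=r.capture("top")[:,:,::-1];cv2.imwrite("pics/t11.png",cv2.resize(im[130:260,225:385],None,fx=5,fy=4.5,interpolation=cv2.INTER_CUBIC))
E
```

```text
time_s: 16.7
tcp_pos: [0.5972, 0.0392, 0.1826]
eef_rot: [179.9, -33.2, -6.0]
contact_force: [-0.3, -1.0, -1.5]
gripper_width: 0.0198
16.7 [ 34.88210346  42.75096442 126.68780761] [ 21.   -4.5 -58.2  67.6 -15.7   0.1] [-0.30590539 -0.97831832 -1.53962135] [ 0.54388044 -0.05977273 -0.83703123] 33.17205976501404
[ 0.58550362 -0.05173983 -0.80901699]
scene [[317.0, 210.1], [328.4, 180.7]]
top [[295.0, 174.0], [293.0, 184.4]]
```

View pics/s11.png

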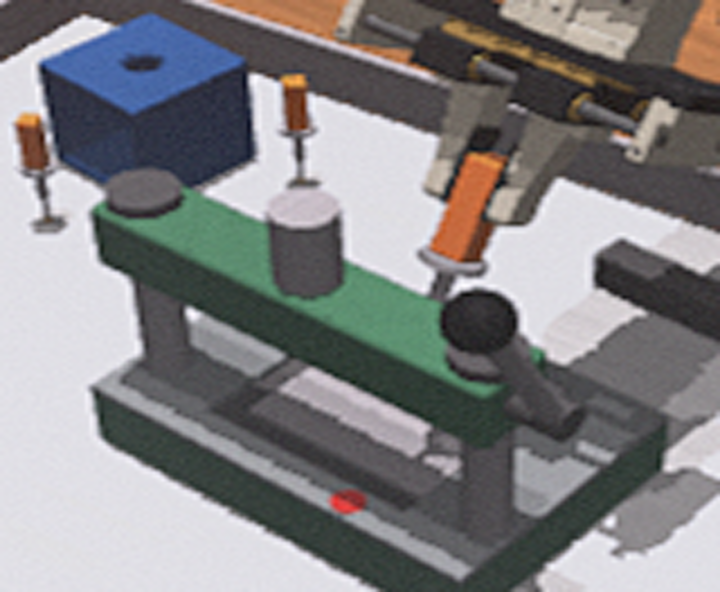

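View pics/t11.png

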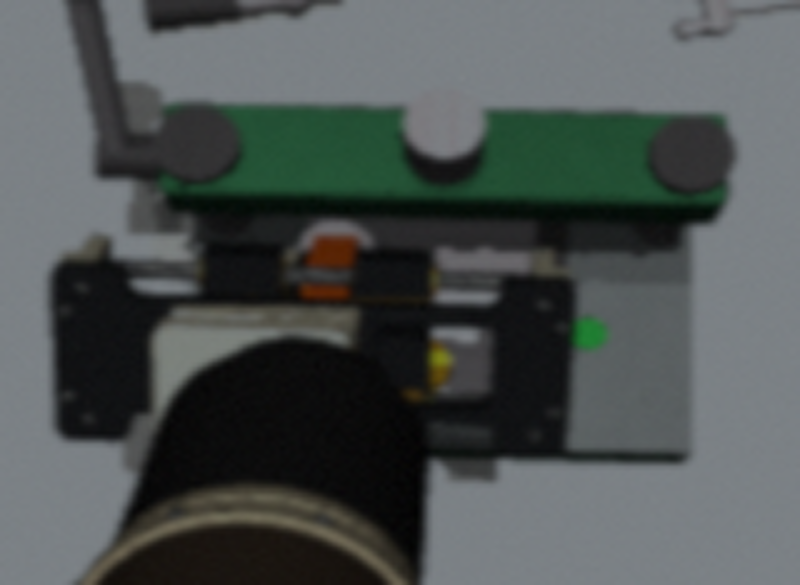

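```bash
cat > kin.py <<'E'
from h import *
D=[([-47.895,20.59,.632,-.02,-70.13,-16.51],(.2914,-.6083,.1888),(180,0,-154.41)),
([-11.8,6.3,-5,0,-78.6,-70],(.47075,-.29435,.2911),(-180,.06,-171.85)),
([22.8,-7.5,-58.3,61.2,-16.7,-173.6],(.5848,.0314,.1987),(179.5,34.0,175)),
([27.2,-2.7,-25.1,6.8,-59.6,-59.7],(.5223,.0067,.236),(-170.57,3.57,-119.155)),
([27.2,-2.7,-25.1,6.8,-59.6,40.6],(.5223,.0067,.236),(-178.13,-9.9,-19.35)),
([21.0,-4.5,-58.2,67.6,-15.7,.1],(.5972,.0392,.1826),(179.9,-33.2,-6.0))]
R1=lambda ax,a:Ro.from_euler(ax,a,degrees=True)
def fk(q,k,s4=1,s6=1):
    a1,d1,a2,a3,d4,L,e1,e2=k
    R=R1("z",q[0]); p=R.apply([a1,e1,d1])
    R=R*R1("y",q[1]); p=p+R.apply([0,0,a2])
    R=R*R1("y",-q[2]); p=p+R.apply([d4,0,a3])
    R=R*R1("x",s4*q[3]); R=R*R1("y",-q[4]); p=p+R.apply([L,e2,0])
    R=R*R1("x",s6*q[5])
    # tool: z along arm x
    return p,R
def solve():
    best=None
    for s4 in(1,-1):
      for s6 in(1,-1):
        f=lambda k:np.concatenate([fk(q,k,s4,s6)[0]-np.array(p) for q,p,_ in D])
        s=least_squares(f,[.0,.4,.4,0,.4,.25,-.1,-.05])
        # orientation
        offs=[(fk(q,s.x,s4,s6)[1].inv()*Ro.from_euler("xyz",e,degrees=True)) for q,p,e in D]
        sp=[np.degrees((offs[0].inv()*o).magnitude()).round(1) for o in offs]
        c=(np.abs(s.fun).max(),s4,s6,s.x,sp,offs[0])
        print(s4,s6,np.abs(s.fun).max().round(4),s.x.round(3),sp)
        if best is None or (c[0]+.001*max(sp))<(best[0]+.001*max(best[4])): best=c
    return best
if __name__=="__main__": print(solve()[5].as_matrix().round(2))
E
python3 kin.py
```

```text
1 1 0.0316 [ 0.35  -0.279  0.512  0.178  0.067  0.132 -0.235  0.019] [np.float64(0.0), np.float64(107.0), np.float64(166.5), np.float64(80.2), np.float64(121.5), np.float64(167.3)]
1 -1 0.0316 [ 0.35  -0.279  0.512  0.178  0.067  0.132 -0.235  0.019] [np.float64(0.0), np.float64(0.1), np.float64(122.3), np.float64(13.6), np.float64(13.7), np.float64(135.2)]
-1 1 0.0004 [ 0.001  0.199  0.602  0.     0.462  0.415 -0.001 -0.191] [np.float64(0.0), np.float64(107.0), np.float64(45.7), np.float64(86.4), np.float64(114.2), np.float64(33.2)]
-1 -1 0.0004 [ 0.001  0.199  0.602  0.     0.462  0.415 -0.001 -0.191] [np.float64(0.0), np.float64(0.1), np.float64(0.1), np.float64(0.1), np.float64(0.1), np.float64(0.1)]
[[ 0.  0.  1.]
 [-1. -0.  0.]
 [ 0. -1.  0.]]
```

```bash
cat >> kin.py <<'E'
K=np.array([0.001,.199,.602,0,.462,.415,-.001,-.191])
f0=lambda k:np.concatenate([fk(q,k,-1,-1)[0]-np.array(p) for q,p,_ in D]); K=least_squares(f0,K).x
OFF=Ro.from_matrix([[0,0,1],[-1,0,0],[0,-1,0]])
lo=np.array([-176.03,-82.01,-58.28,-173.87,-174.79,-173.66]);hi=np.array([176.03,121.73,71.71,95.51,-.11,173.66])
def FK(q): p,R=fk(q,K,-1,-1); return p,R*OFF
def ik(pos,R,q0=None,n=12,w=1.0):
    sols=[];rng=np.random.default_rng(0)
    st=[q0] if q0 is not None else []
    st+=[rng.uniform(lo,hi) for _ in range(n)]
    for s0 in st:
        g=lambda q:(lambda P:np.r_[(P[0]-pos)*10,(P[1].inv()*R).as_rotvec()*w])(FK(q))
        s=least_squares(g,np.clip(s0,lo+1e-3,hi-1e-3),bounds=(lo,hi))
        if s.cost<1e-8 and not any(np.abs(s.x-t).max()<1 for t in sols): sols.append(s.x)
    return sols
E
python3 - <<'E'
from kin import *
for th in(30,33,36,40):
  for nm,RR in(("f",Rf),("n",Rtilt)):
   for l in([56,45,70],[56,45,48],[56,-55,48],[-20,-55,48]):
    R=RR(th); S=ik(tcp_for_tip(l,R),R)
    print(th,nm,l,[s.round(0).astype(int).tolist() for s in S])
E
```

```text
30 f [56, 45, 70] []
30 f [56, 45, 48] []
30 f [56, -55, 48] []
30 f [-20, -55, 48] []
30 n [56, 45, 70] []
30 n [56, 45, 48] []
30 n [56, -55, 48] []
30 n [-20, -55, 48] []
33 f [56, 45, 70] []
33 f [56, 45, 48] []
33 f [56, -55, 48] []
33 f [-20, -55, 48] []
33 n [56, 45, 70] []
33 n [56, 45, 48] []
33 n [56, -55, 48] []
33 n [-20, -55, 48] []
36 f [56, 45, 70] []
36 f [56, 45, 48] []
36 f [56, -55, 48] []
36 f [-20, -55, 48] []
36 n [56, 45, 70] []
36 n [56, 45, 48] []
36 n [56, -55, 48] []
36 n [-20, -55, 48] []
40 f [56, 45, 70] []
40 f [56, 45, 48] []
40 f [56, -55, 48] []
40 f [-20, -55, 48] []
40 n [56, 45, 70] []
40 n [56, 45, 48] []
40 n [56, -55, 48] []
40 n [-20, -55, 48] []
```

```bash
python3 - <<'E'
from kin import *
s=r.get_state(); p,R=FK(s["joints"]); print((p-s["tcp_pos"])*1000,np.degrees((R.inv()*Rcur(s)).magnitude()))
q=s["joints"]
print([x.round(1) for x in ik(p,R,q,6)])
R=Rf(33)
for l in([34.9,42.8,127],[45,43,90],[56,45,48]):
    pos=tcp_for_tip(l,R)
    g=lambda q:(lambda P:np.r_[(P[0]-pos)*10,(P[1].inv()*R).as_rotvec()])(FK(q))
    best=min((least_squares(g,s0,bounds=(lo,hi)) for s0 in [np.clip(q,lo+.01,hi-.01)]+[np.random.default_rng(i).uniform(lo,hi) for i in range(15)]),key=lambda s:s.cost)
    print(l,best.cost,best.x.round(1),best.fun.round(3))
E
```

```text
[-0.00575488 -0.76895218  0.30536195] 1.6660046997386885e-14
[array([ 21.1,  -4.6, -58.2,  67.5, -15.7,   0.1])]
[34.9, 42.8, 127] 1.2501636727442885e-29 [ 21.   -4.6 -58.   65.9 -15.2   2.6] [-0.  0. -0. -0.  0. -0.]
[45, 43, 90] 0.0010364257985716202 [ 16.2  -0.2 -58.3  73.4 -11.3  -1.7] [0.004 0.001 0.007 0.005 0.045 0.   ]
[56, 45, 48] 0.00406077664473496 [  6.2   4.9 -58.3  95.5  -6.3 -15.5] [0.016 0.003 0.012 0.018 0.086 0.   ]
```

```bash
cat >> kin.py <<'E'
def Rlean(th,al,flip=0):
    """tool z leans th toward press azimuth al (deg); tool y has no press-x component"""
    t,a=np.radians(th),np.radians(al)
    z=np.array([np.sin(t)*np.cos(a),np.sin(t)*np.sin(a),-np.cos(t)])
    y=np.array([0,-z[2],z[1]]);y/=np.linalg.norm(y)
    if flip: y=-y   # flip=0: tool y ~ +press y
    M=np.c_[np.cross(y,z),y,z]
    return Ro.from_euler("z",QP[2])*Ro.from_matrix(M)
E
cat > scan.py <<'E'
from kin import *
for th in(32,36,40):
 for al in(0,10,20,30,40):
  out=[]
  for l in([57,45,70],[56,45,48],[56,-5,48],[56,-55,48],[20,-55,48],[-20,-55,48]):
    R=Rlean(th,al,0); S=ik(tcp_for_tip(l,R),R,np.array([22,5,-45,5,-40,-100.]),5)
    m=max([np.minimum(s-lo,hi-s)[1:5].min() for s in S],default=-1)
    out.append(round(m,1))
    if S and l==[56,45,48]: print([s.round(0).tolist() for s in S])
  print(th,al,out)
E
python3 scan.py
```

```text
32 0 [-1, -1, -1, -1, -1, -1]
32 10 [-1, -1, -1, -1, -1, -1]
32 20 [np.float64(2.9), -1, np.float64(8.7), np.float64(16.5), np.float64(14.9), np.float64(11.1)]
[[16.0, 7.0, -34.0, -16.0, -19.0, -102.0]]
32 30 [np.float64(21.0), np.float64(18.5), np.float64(23.8), np.float64(28.8), np.float64(28.1), np.float64(24.1)]
[[7.0, 9.0, -25.0, -29.0, -30.0, -85.0]]
32 40 [np.float64(32.2), np.float64(30.3), np.float64(34.6), np.float64(38.5), np.float64(34.9), np.float64(31.0)]
36 0 [-1, -1, -1, -1, -1, -1]
36 10 [-1, -1, -1, -1, -1, -1]
36 20 [-1, -1, -1, np.float64(13.7), np.float64(12.0), np.float64(9.2)]
[[13.0, 6.0, -33.0, -25.0, -16.0, -92.0]]
36 30 [np.float64(17.9), np.float64(16.2), np.float64(22.8), np.float64(28.5), np.float64(28.2), np.float64(24.9)]
[[3.0, 9.0, -24.0, -38.0, -30.0, -76.0]]
36 40 [np.float64(31.5), np.float64(30.0), np.float64(34.9), np.float64(38.5), np.float64(35.1), np.float64(31.3)]
40 0 [-1, -1, -1, -1, -1, -1]
40 10 [-1, -1, -1, -1, -1, -1]
40 20 [-1, -1, -1, np.float64(14.3), np.float64(13.5), np.float64(11.9)]
[[8.0, 6.0, -32.0, -39.0, -17.0, -76.0]]
40 30 [np.float64(17.3), np.float64(16.9), np.float64(23.8), np.float64(29.8), np.float64(29.4), np.float64(25.8)]
[[-2.0, 10.0, -24.0, -48.0, -31.0, -65.0]]
40 40 [np.float64(32.3), np.float64(31.3), np.float64(36.2), np.float64(38.5), np.float64(35.2), np.float64(31.6)]
```

```bash
cat >> kin.py <<'E'
def sim(rows,p,R,q,verbose=True):
    """track; returns end pose,q; prints worst joint step/row & failures"""
    mx=np.zeros(6);mm=999;bad=0
    for row in rows:
        p=p+R.apply(row[:3]);R=R*Ro.from_rotvec(row[3:6])
        g=lambda x:(lambda P:np.r_[(P[0]-p)*10,(P[1].inv()*R).as_rotvec()])(FK(x))
        s=least_squares(g,np.clip(q,lo+1e-3,hi-1e-3),bounds=(lo,hi)); 
        if s.cost>1e-7: bad+=1
        mx=np.maximum(mx,np.abs(s.x-q));q=s.x;mm=min(mm,np.minimum(q-lo,hi-q).min())
    print("bad",bad,"max step",mx.round(1),"(lim 8 8 10 10.5 10.5 10.5) margin",round(mm,1),"q",q.round(0))
    return p,R,q
E
python3 - <<'E'
from kin import *
def ray(n,u,z):
    f=lambda x:proj(n,[[x[0],x[1],z]])[0]-np.array(u); return least_squares(f,[.5,-.2]).x
T=lambda u,v:(u/6+385,v/6+200)
for nm,u in {"fake1base":(273,118),"fake2base":(72,422)}.items(): print(nm,ray("top",T(*u),0))
# heights from handle-top pixel and vertical line over base
for nm,b,t in(("fake1",(273,118),(350,94)),("fake2",(72,422),(130,427))):
    f=lambda x:np.r_[proj("top",[[x[0],x[1],x[2]]])[0]-T(*t), (x[:2]-ray("top",T(*b),0))*1000]
    s=least_squares(f,[.5,-.2,.08]);print(nm,s.x.round(3),s.fun.round(1))
s=r.get_state();p,R,q=s["tcp_pos"],Rcur(s),s["joints"]
A=tcp_for_tip([-30,40,130],Rlean(12,30,1)); 
row=tool_target(A,Rlean(12,30,1),N=6); p,R,q=sim([row]*6,p,R,q)
ax=Rlean(40,30,1).as_matrix()[:,2]
axp=Ro.from_euler("z",-QP[2]).apply(ax)
pre=np.array([57,45,57])-axp*55; print(pre)
row=tool_target(tcp_for_tip(pre,Rlean(40,30,1)),Rlean(40,30,1),p,R,N=8);p,R,q=sim([row]*8,p,R,q)
p,R,q=sim([np.array([0,0,.0055,0,0,0])]*10,p,R,q)
E
```

```text
fake1base [ 0.52346718 -0.30402348]
fake2base [ 0.40111582 -0.20387641]
fake1 [ 0.523 -0.304  0.099] [-0.9 -1.7 -0.8 -0.3]
fake2 [ 0.4   -0.204  0.107] [-0.2 -1.6 -0.7 -0. ]
N 6 row -0.0053 0.0018 -0.0048 0.0178 -0.0665 0.004 | err mm [-0.3  0.3  0.1] deg 0.02
path [[0.597, 0.04, 0.183], [0.59, 0.039, 0.184], [0.583, 0.038, 0.186], [0.576, 0.037, 0.188], [0.569, 0.035, 0.19], [0.562, 0.034, 0.193], [0.556, 0.032, 0.196]]
bad 0 max step [ 7.8  1.7  6.7 24.2  7.2 17.6] (lim 8 8 10 10.5 10.5 10.5) margin 6.4 q [ 23.   2. -23.  -0. -53.  61.]
[26.38312804 27.32334073 99.13244437]
N 8 row 0.002 0.0046 0.0059 0.034 0.0508 0.0138 | err mm [-0.4 -0.   0. ] deg 0.02
path [[0.556, 0.032, 0.196], [0.561, 0.024, 0.184], [0.568, 0.016, 0.173], [0.576, 0.009, 0.161], [0.584, 0.002, 0.15]]
bad 0 max step [ 3.8  1.4  2.8  9.9  4.9 11.4] (lim 8 8 10 10.5 10.5 10.5) margin 19.9 q [ 10.  -2. -35. -29. -20.  92.]
bad 0 max step [0.1 0.7 0.4 0.8 0.4 0.9] (lim 8 8 10 10.5 10.5 10.5) margin 16.9 q [  9.   5. -32. -37. -17. 101.]
```

```bash
python3 - <<'E'
from kin import *
R=Rlean(40,30,1)
for l in([57,45,57],[56,45,48],[56,-55,48],[-20,-55,48]):
    for q in ik(tcp_for_tip(l,R),R,np.array([9,5,-32,-37,-17,101.]),6): print(l,q.round(1))
for al in (30,35):
  for th in (36,40):
    R=Rlean(th,al,1); print(th,al,[q.round(0) for q in ik(tcp_for_tip([56,45,48],R),R,np.array([9,5,-32,-37,-17,101.]),6)])
E
```

```text
[57, 45, 57] [  9.1   5.3 -32.  -36.9 -17.  100.9]
[56, 45, 48] [  8.4   6.2 -31.8 -39.3 -16.8 103.9]
[56, -55, 48] [ -9.8   8.5 -25.8 -47.5 -29.8 124.5]
[-20, -55, 48] [-11.6   2.3 -32.7 -49.1 -30.5 127.4]
36 30 [array([ 13.,   6., -34., -25., -16.,  88.])]
40 30 [array([  8.,   6., -32., -39., -17., 104.])]
36 35 [array([  8.,   7., -29., -34., -24.,  99.])]
40 35 [array([  2.,   8., -28., -45., -25., 112.])]
```

```bash
python3 - <<'E'
from kin import *
s=r.get_state();p,R,q=s["tcp_pos"],Rcur(s),s["joints"]
A=tcp_for_tip([-30,40,130],Rlean(12,30,1)); 
row=tool_target(A,Rlean(12,30,1),N=15); p,R,q=sim([row]*15,p,R,q)
E
```

```text
N 15 row -0.0021 0.0007 -0.0019 0.0071 -0.0266 0.0016 | err mm [0.4 0.4 0.7] deg 0.02
path [[0.597, 0.04, 0.183], [0.589, 0.039, 0.185], [0.58, 0.038, 0.187], [0.572, 0.036, 0.189], [0.564, 0.034, 0.193], [0.557, 0.033, 0.197]]
bad 0 max step [ 4.2  0.7  2.7 11.2  3.1  7.7] (lim 8 8 10 10.5 10.5 10.5) margin 2.4 q [ 23.   2. -23.  -0. -53.  61.]
```

```bash
python3 -m inch '-0.0021 0.0007 -0.0019 0.0071 -0.0266 0.0016 0; -0.0021 0.0007 -0.0019 0.0071 -0.0266 0.0016 0; -0.0021 0.0007 -0.0019 0.0071 -0.0266 0.0016 0; -0.0021 0.0007 -0.0019 0.0071 -0.0266 0.0016 0; -0.0021 0.0007 -0.0019 0.0071 -0.0266 0.0016 0; -0.0021 0.0007 -0.0019 0.0071 -0.0266 0.0016 0; -0.0021 0.0007 -0.0019 0.0071 -0.0266 0.0016 0; -0.0021 0.0007 -0.0019 0.0071 -0.0266 0.0016 0; -0.0021 0.0007 -0.0019 0.0071 -0.0266 0.0016 0; -0.0021 0.0007 -0.0019 0.0071 -0.0266 0.0016 0; -0.0021 0.0007 -0.0019 0.0071 -0.0266 0.0016 0; -0.0021 0.0007 -0.0019 0.0071 -0.0266 0.0016 0; -0.0021 0.0007 -0.0019 0.0071 -0.0266 0.0016 0; -0.0021 0.0007 -0.0019 0.0071 -0.0266 0.0016 0; -0.0021 0.0007 -0.0019 0.0071 -0.0266 0.0016 0; 0 0 0 0 0 0 0'
python3 - <<'E'
from kin import *
s=r.get_state();p,R,q=s["tcp_pos"],Rcur(s),s["joints"];print(tip_press(s),q.round(1))
axp=Ro.from_euler("z",-QP[2]).apply(Rlean(40,30,1).as_matrix()[:,2])
pre=np.array([57,45,57])-axp*45; print(pre)
for N in(10,):
  row=tool_target(tcp_for_tip(pre,Rlean(40,30,1)),Rlean(40,30,1),N=N);sim([row]*N,p,R,q)
E
```

```text
time_s: 18.13
tcp_pos: [0.5577, 0.0347, 0.1974]
eef_rot: [-173.8, -10.4, -6.0]
contact_force: [1.0, -0.8, -0.8]
gripper_width: 0.0196
[-28.46850208  42.75594587 131.55526564] [ 23.4   1.8 -23.2  -0.4 -52.9  61.4]
[31.94983203 30.53727878 91.47199994]
N 10 row 0.0016 0.0038 0.0057 0.027 0.0405 0.0113 | err mm [-0.5  0.2  0.1] deg 0.02
path [[0.558, 0.035, 0.197], [0.563, 0.028, 0.186], [0.568, 0.022, 0.175], [0.575, 0.016, 0.164], [0.582, 0.01, 0.153], [0.59, 0.005, 0.143]]
bad 0 max step [ 3.3  1.   2.3  8.7  4.1 10. ] (lim 8 8 10 10.5 10.5 10.5) margin 19.1 q [ 10.  -0. -35. -30. -19.  94.]
```

```bash
python3 - <<'E'
from kin import *
s=r.get_state();p,R,q=s["tcp_pos"],Rcur(s),s["joints"]
axp=Ro.from_euler("z",-QP[2]).apply(Rlean(40,30,1).as_matrix()[:,2])
pre=np.array([57,45,57])-axp*45
row=tool_target(tcp_for_tip(pre,Rlean(40,30,1)),Rlean(40,30,1),N=13);sim([row]*13,p,R,q)
E
```

```text
N 13 row 0.0012 0.0029 0.0044 0.0208 0.0311 0.0087 | err mm [-0.5  0.8 -0.1] deg 0.05
path [[0.558, 0.035, 0.197], [0.563, 0.027, 0.184], [0.57, 0.02, 0.171], [0.578, 0.014, 0.159], [0.587, 0.008, 0.146]]
bad 0 max step [2.6 0.8 1.8 6.9 3.1 7.9] (lim 8 8 10 10.5 10.5 10.5) margin 19.1 q [ 10.  -0. -35. -30. -19.  94.]
```

```bash
python3 -m inch '0.0012 0.0029 0.0044 0.0208 0.0311 0.0087 0; 0.0012 0.0029 0.0044 0.0208 0.0311 0.0087 0; 0.0012 0.0029 0.0044 0.0208 0.0311 0.0087 0; 0.0012 0.0029 0.0044 0.0208 0.0311 0.0087 0; 0.0012 0.0029 0.0044 0.0208 0.0311 0.0087 0; 0.0012 0.0029 0.0044 0.0208 0.0311 0.0087 0; 0.0012 0.0029 0.0044 0.0208 0.0311 0.0087 0; 0.0012 0.0029 0.0044 0.0208 0.0311 0.0087 0; 0.0012 0.0029 0.0044 0.0208 0.0311 0.0087 0; 0.0012 0.0029 0.0044 0.0208 0.0311 0.0087 0; 0.0012 0.0029 0.0044 0.0208 0.0311 0.0087 0; 0.0012 0.0029 0.0044 0.0208 0.0311 0.0087 0; 0.0012 0.0029 0.0044 0.0208 0.0311 0.0087 0; 0 0 0 0 0 0 0'
python3 - <<'E'
from kin import *
s=r.get_state();print(s["time_s"],tip_press(s),s["joints"].round(1),s["contact_force"],np.degrees(np.arccos(-Rcur(s).as_matrix()[2,2])))
R=Rcur(s)
X=s["tcp_pos"]+R.apply(TIP)
for n in("scene","top"):
    print(n,proj(n,[X,X-R.apply([0,0,.07])]).round(1).tolist())
im=r.capture("scene")[:,:,::-1];cv2.imwrite("pics/s12.png",cv2.resize(im[110:270,230:390],None,fx=4.5,fy=3.7,interpolation=cv2.INTER_CUBIC))
im=r.capture("wrist")[:,:,::-1];cv2.imwrite("pics/w12.png",im)
print("wrist",proj("wrist",[X]))
E
```

```text
time_s: 19.3
tcp_pos: [0.5884, 0.0048, 0.1405]
eef_rot: [-153.2, -30.9, -19.7]
contact_force: [0.0, -0.6, -2.0]
gripper_width: 0.0198
19.3 [29.80848728 29.92711838 89.3404527 ] [  9.9  -0.5 -34.8 -30.5 -19.1  93.7] [ 0.00639291 -0.5863475  -1.96672243] 40.00181544846542
scene [[314.4, 218.3], [317.6, 186.9]]
top [[300.8, 180.1], [309.6, 191.4]]
wrist [[317.70513361 203.4161614 ]]
```

View pics/s12.png

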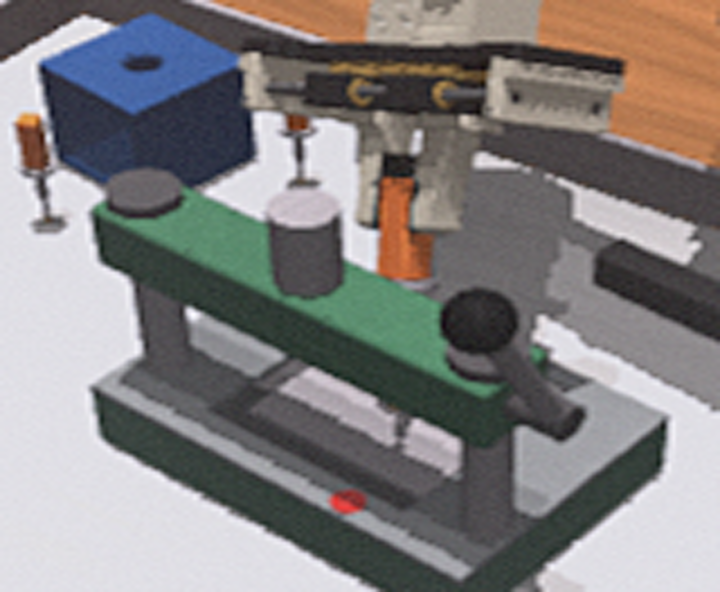

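View pics/w12.png

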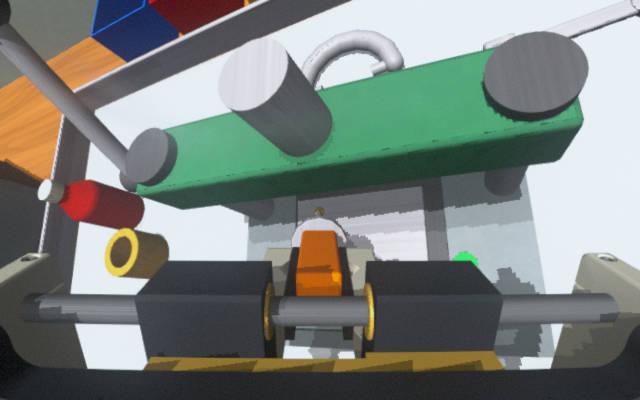

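```bash
python3 - <<'E'
import cv2
a=cv2.imread("pics/s12.png") 
cv2.imwrite("pics/s12z.png",cv2.resize(a[330:520,250:560],None,fx=2.5,fy=2.9,interpolation=cv2.INTER_CUBIC))
a=cv2.imread("pics/w12.png"); cv2.imwrite("pics/w12z.png",cv2.resize(a[160:330,230:400],None,fx=4,fy=3.5,interpolation=cv2.INTER_CUBIC))
E
```

```text
(no output)
```

View pics/s12z.png

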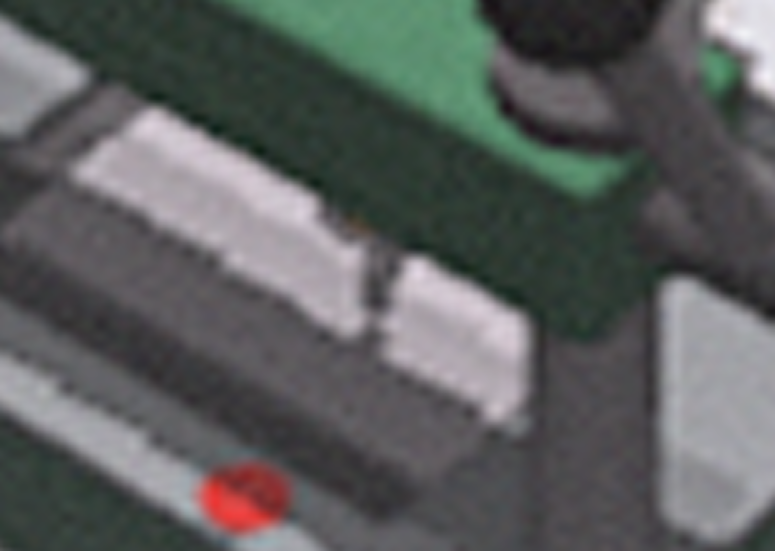

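View pics/w12z.png

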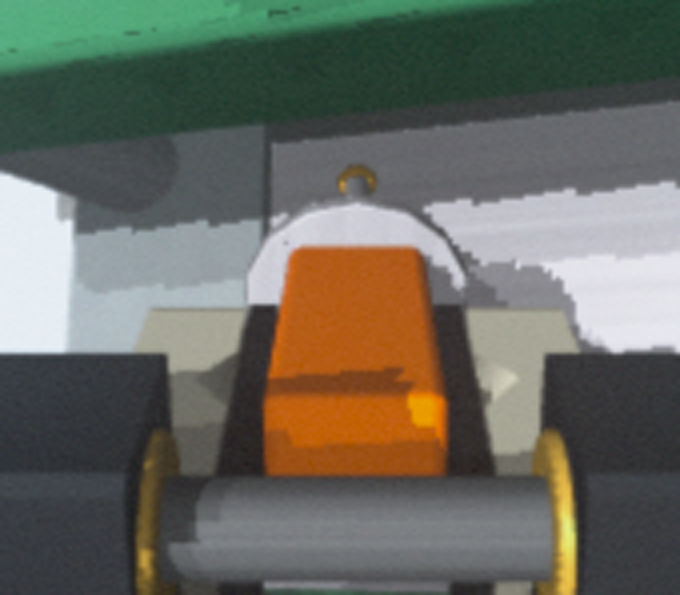

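```bash
python3 - <<'E'
from kin import *
s=r.get_state();R=Rcur(s);p=s["tcp_pos"]; print(p)
f=lambda t:np.r_[(proj("wrist",[p+R.apply(t)])-np.array([[319,212]])).ravel(),(proj("scene",[p+R.apply(t)])-np.array([[317.6,220.4]])).ravel()]
S=least_squares(f,TIP);print(S.x.round(4),S.fun.round(1))
# tip with length constraint: pivot at (0.0013,0,zp)
for zp in(-.06,-.05,-.04):
    g=lambda a:(proj("wrist",[p+R.apply([.0013+(.0676-zp)*np.sin(a[0]),0,zp+(.0676-zp)*np.cos(a[0])])])-np.array([[319,212]])).ravel()[1:]
    b=least_squares(g,[0]).x[0]; t=[.0013+(.0676-zp)*np.sin(b),0,zp+(.0676-zp)*np.cos(b)];print(zp,np.degrees(b),np.round(t,4),f(t).round(1))
E
```

```text
[0.58966491 0.00377399 0.14218081]
[-0.0103  0.0006  0.0736] [-0.2  0.2 -0.7  0.1]
-0.06 -4.142548810265928 [-0.0079  0.      0.0673] [-0.9  0.  -1.  -2.7]
-0.05 -4.49075327331347 [-0.0079  0.      0.0672] [-0.9  0.  -1.  -2.7]
-0.04 -4.902954332724886 [-0.0079  0.      0.0672] [-0.9  0.  -1.  -2.7]
```

```bash
sed -i 's/^TIP=.*/TIP=np.array([-.0092,0.0003,.0690])/' h.py; python3 - <<'E'
from kin import *
s=r.get_state();p,R,q=s["tcp_pos"],Rcur(s),s["joints"];print(tip_press(s))
Rn=Rlean(40,30,1)*Ro.from_euler("y",4.5,degrees=True)
pre=np.array([46,38,70.])
N=7;row=tool_target(tcp_for_tip(pre,Rn),Rn,N=N);p,R,q=sim([row]*N,p,R,q)
for l in([56,45,57],[56,45,49],[56,-55,49],[-20,-55,49]):
    print(l,[x.round(0) for x in ik(tcp_for_tip(l,Rn),Rn,q,0)])
E
```

```text
[23.26547399 31.34017634 84.42912187]
N 7 row 0.0005 -0.0001 0.0036 0.0004 0.0111 -0.0001 | err mm [-0.4  0.3  0.2] deg 0.02
path [[0.59, 0.004, 0.142], [0.592, 0.005, 0.14], [0.595, 0.006, 0.137], [0.597, 0.006, 0.135], [0.6, 0.007, 0.132], [0.603, 0.008, 0.13], [0.605, 0.009, 0.128], [0.608, 0.01, 0.125]]
bad 0 max step [0.3 0.4 0.3 1.8 1.2 2. ] (lim 8 8 10 10.5 10.5 10.5) margin 12.2 q [ 10.   2. -35. -39. -12. 102.]
[56, 45, 57] [array([  9.,   4., -33., -43., -12., 107.])]
[56, 45, 49] [array([  8.,   5., -33., -46., -13., 111.])]
[56, -55, 49] [array([-12.,   8., -27., -55., -27., 132.])]
[-20, -55, 49] [array([-15.,   1., -34., -56., -29., 136.])]
```

Feasible; go to the pre-insertion pose above the groove.

```bash
python3 -m inch '0.0005 -0.0001 0.0036 0.0004 0.0111 -0.0001 0; 0.0005 -0.0001 0.0036 0.0004 0.0111 -0.0001 0; 0.0005 -0.0001 0.0036 0.0004 0.0111 -0.0001 0; 0.0005 -0.0001 0.0036 0.0004 0.0111 -0.0001 0; 0.0005 -0.0001 0.0036 0.0004 0.0111 -0.0001 0; 0.0005 -0.0001 0.0036 0.0004 0.0111 -0.0001 0; 0.0005 -0.0001 0.0036 0.0004 0.0111 -0.0001 0; 0 0 0 0 0 0 0'
cat > look.py <<'E'
from kin import *
import sys
n=sys.argv[1]
s=r.get_state();R=Rcur(s);p=s["tcp_pos"]
X=p+R.apply(TIP)
print(s["time_s"],"tip",tip_press(s).round(1),"F",s["contact_force"].round(1),"w",s["gripper_width"].round(4))
pw,ps=proj("wrist",[X])[0],proj("scene",[X])[0]
print("pred wrist",pw.round(1),"scene",ps.round(1))
im=r.capture("wrist")[:,:,::-1];im2=r.capture("scene")[:,:,::-1]
a=cv2.resize(im[150:290,220:420],None,fx=2,fy=4,interpolation=cv2.INTER_CUBIC)
u,v=int(ps[0])-40,int(ps[1])-35
b=cv2.resize(im2[v:v+70,u:u+80],None,fx=5,fy=8,interpolation=cv2.INTER_CUBIC); b=cv2.convertScaleAbs(b,alpha=1.5,beta=15)
print("wrist crop o (220,150) x2,x4; scene crop o",u,v,"x5,x8 offset 400")
cv2.imwrite(f"pics/{n}.png",np.hstack([a,b]))
E
python3 look.py l1
```

```text
time_s: 20.07
tcp_pos: [0.6079, 0.0103, 0.1243]
eef_rot: [-151.9, -34.9, -22.0]
contact_force: [0.9, 0.0, -1.0]
gripper_width: 0.0194Traceback (most recent call last):
  File "look.py", line 6, in <module>
    print(s["time_s"],"tip",tip_press(s).round(1),"F",s["contact_force"].round(1),"w",s["gripper_width"].round(4))
                                                                                      ^^^^^^^^^^^^^^^^^^^^^^^^
AttributeError: 'float' object has no attribute 'round'
```

```bash
sed -i 's/,"w",s\["gripper_width"\].round(4)//' look.py; python3 look.py l1
```

```text
20.0667 tip [45.6 38.6 69. ] F [ 0.9  0.  -1. ]
pred wrist [318.4 212.7] scene [313.  230.4]
wrist crop o (220,150) x2,x4; scene crop o 273 195 x5,x8 offset 400
```

View pics/l1.png

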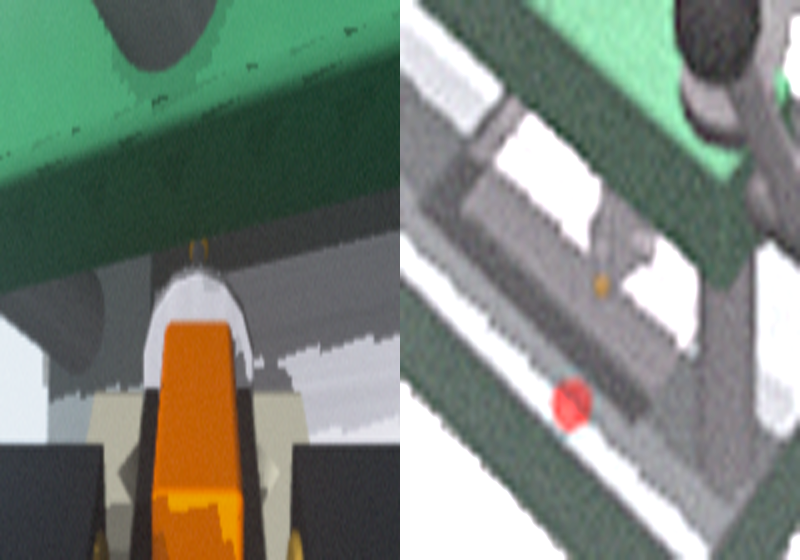

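```bash
python3 - <<'E'
from kin import *
im=cv2.imread("pics/l1.png")[:,400:].copy()
L=lambda l:proj("scene",place(QP,np.array(l)/1000.))
for l,c in [([[63,71,50],[63,-63,50]],(0,0,255)),([[47,70,50],[47,-47,50]],(255,0,0)),([[55,45,44],[55,-55,44]],(0,255,0)),([[55,45,48],[55,45,44]],(0,255,255)),([[85,125,50],[85,-125,50]],(255,0,255))]:
    u=(L(l)-[273,195]+.5)*[5,8]
    cv2.line(im,tuple(int(v) for v in u[0]),tuple(int(v) for v in u[1]),c,1)
cv2.imwrite("pics/ov.png",cv2.resize(im,None,fx=1.8,fy=1.05))
E
```

```text
(no output)
```

View pics/ov.png

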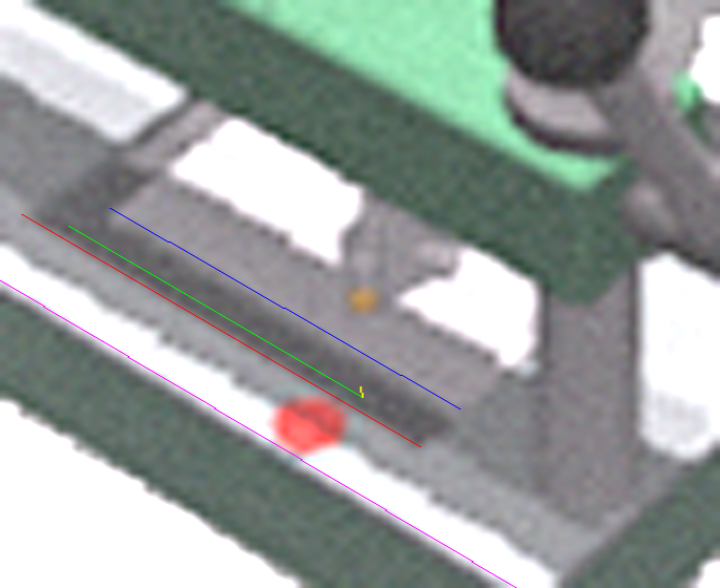

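```bash
cat >> kin.py <<'E'
def shift_rows(d,n,R=None):
    R=R or Rcur(r.get_state())
    w=Ro.from_euler("z",QP[2]).apply(np.array(d)/1000.)
    v=R.inv().apply(w)/n; print(n,"rows:",' '.join('%.4f'%x for x in v))
E
python3 - <<'E'
from kin import *
print(tip_press().round(1))
shift_rows([10.9,6.4,-12],5); shift_rows([-1,0,-8],5)
shift_rows([0,-2.5,0],1);shift_rows([-2.5,0,0],1);shift_rows([0,0,-1],1);shift_rows([1,0,0],1)
E
```

```text
[45.7 38.3 69.7]
5 rows: 0.0000 -0.0003 0.0035
5 rows: -0.0011 0.0006 0.0010
1 rows: 0.0006 0.0023 -0.0008
1 rows: -0.0020 -0.0000 -0.0015
1 rows: -0.0006 0.0004 0.0007
1 rows: 0.0008 0.0000 0.0006
```

```bash
python3 -m inch '0 -0.0003 0.0035 0 0 0 0; 0 -0.0003 0.0035 0 0 0 0; 0 -0.0003 0.0035 0 0 0 0; 0 -0.0003 0.0035 0 0 0 0; 0 -0.0003 0.0035 0 0 0 0; 0 0 0 0 0 0 0'
python3 look.py l2
```

```text
time_s: 20.67
tcp_pos: [0.6197, 0.0159, 0.1126]
eef_rot: [-151.9, -34.9, -22.0]
contact_force: [0.7, 0.0, -0.6]
gripper_width: 0.0197
20.6667 tip [56.9 45.3 57.3] F [ 0.7  0.  -0.6]
pred wrist [318.4 212.7] scene [312.1 238.3]
wrist crop o (220,150) x2,x4; scene crop o 272 203 x5,x8 offset 400
```

View pics/l2.png

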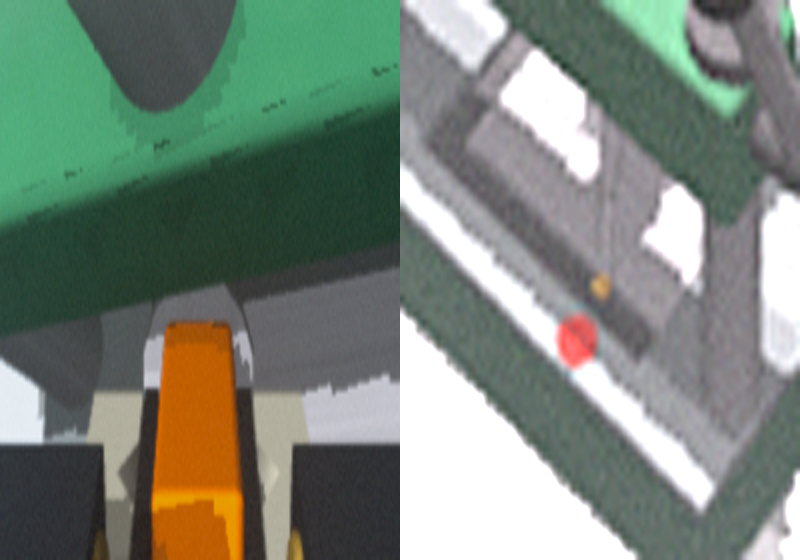

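```bash
python3 -m inch '-0.0011 0.0006 0.001 0 0 0 0; -0.0011 0.0006 0.001 0 0 0 0; -0.0011 0.0006 0.001 0 0 0 0; -0.0011 0.0006 0.001 0 0 0 0; -0.0011 0.0006 0.001 0 0 0 0; 0 0 0 0 0 0 0'
python3 look.py l3
```

```text
time_s: 21.27
tcp_pos: [0.618, 0.0158, 0.1049]
eef_rot: [-151.9, -34.9, -22.0]
contact_force: [0.2, 0.1, -1.6]
gripper_width: 0.0197
21.2667 tip [55.2 45.  49.6] F [ 0.2  0.1 -1.6]
pred wrist [318.5 212.7] scene [312.6 240.2]
wrist crop o (220,150) x2,x4; scene crop o 272 205 x5,x8 offset 400
```

View pics/l3.png

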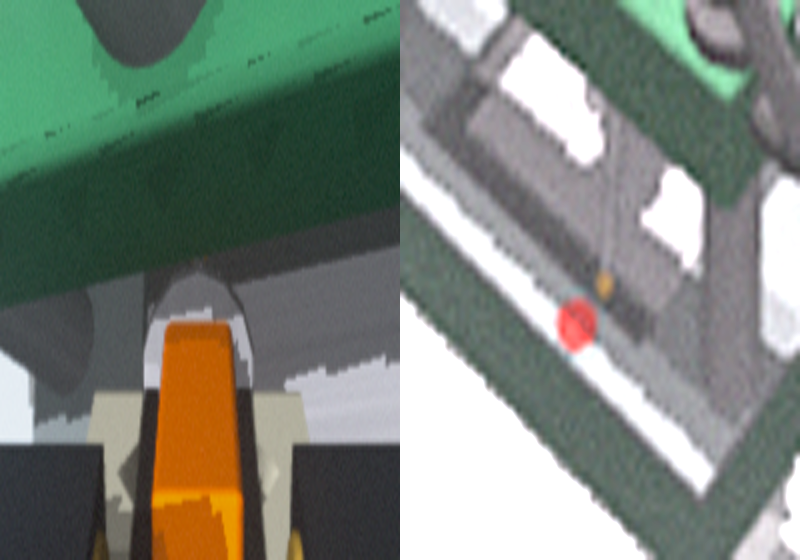

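```bash
python3 -m inch '-0.0006 0.0004 0.0007 0 0 0 0; -0.0006 0.0004 0.0007 0 0 0 0; 0 0 0 0 0 0 0; 0 0 0 0 0 0 0'
python3 look.py l4
```

```text
time_s: 21.7
tcp_pos: [0.6181, 0.0159, 0.1032]
eef_rot: [-151.9, -34.9, -22.0]
contact_force: [-0.8, 0.6, -1.2]
gripper_width: 0.0197
21.7 tip [55.3 45.1 48. ] F [-0.8  0.6 -1.2]
pred wrist [318.4 212.7] scene [312.6 240.7]
wrist crop o (220,150) x2,x4; scene crop o 272 205 x5,x8 offset 400
```

View pics/l4.png

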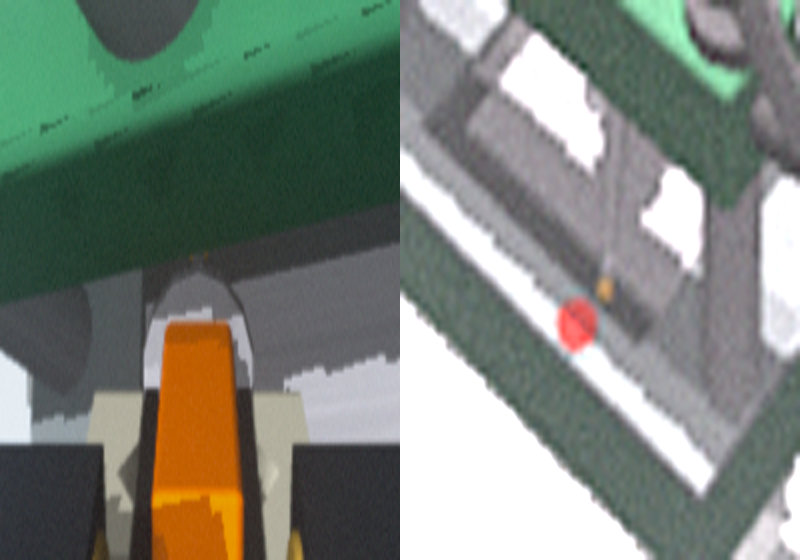

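```bash
python3 - <<'E'
from kin import *
R=Rcur(r.get_state())
for d in ([0,-2.5,0],[-2.5,0,0],[0,0,1]):
    print(d,(R.inv().apply(Ro.from_euler("z",QP[2]).apply(np.array(d)/1000.))*1000).round(3))
for row in([.6,2.3,-.8],[.5,2.3,-.8],[-2,0,-1.5]):
    print(row,Ro.from_euler("z",-QP[2]).apply(R.apply(row)).round(3))
E
```

```text
[0, -2.5, 0] [ 0.597  2.306 -0.76 ]
[-2.5, 0, 0] [-1.961 -0.004 -1.551]
[0, 0, 1] [ 0.572 -0.386 -0.723]
[0.6, 2.3, -0.8] [-0.022 -2.508  0.033]
[0.5, 2.3, -0.8] [-0.101 -2.484 -0.024]
[-2, 0, -1.5] [-2.499  0.021 -0.06 ]
```

```bash
python3 -m inch '0.0006 0.0023 -0.00076 0 0 0 0; 0.0006 0.0023 -0.00076 0 0 0 0; 0.0006 0.0023 -0.00076 0 0 0 0; 0.0006 0.0023 -0.00076 0 0 0 0; 0.0006 0.0023 -0.00076 0 0 0 0; 0.0006 0.0023 -0.00076 0 0 0 0; 0.0006 0.0023 -0.00076 0 0 0 0; 0.0006 0.0023 -0.00076 0 0 0 0; 0.0006 0.0023 -0.00076 0 0 0 0; 0.0006 0.0023 -0.00076 0 0 0 0'
python3 look.py l5
```

```text
time_s: 22.63
tcp_pos: [0.6159, -0.0092, 0.1033]
eef_rot: [-151.9, -34.9, -22.0]
contact_force: [0.1, -0.0, -0.9]
gripper_width: 0.0202
22.6333 tip [55.3 19.9 48.1] F [ 0.1 -0.  -0.9]
pred wrist [318.4 212.7] scene [304.2 235.4]
wrist crop o (220,150) x2,x4; scene crop o 264 200 x5,x8 offset 400
```

View pics/l5.png

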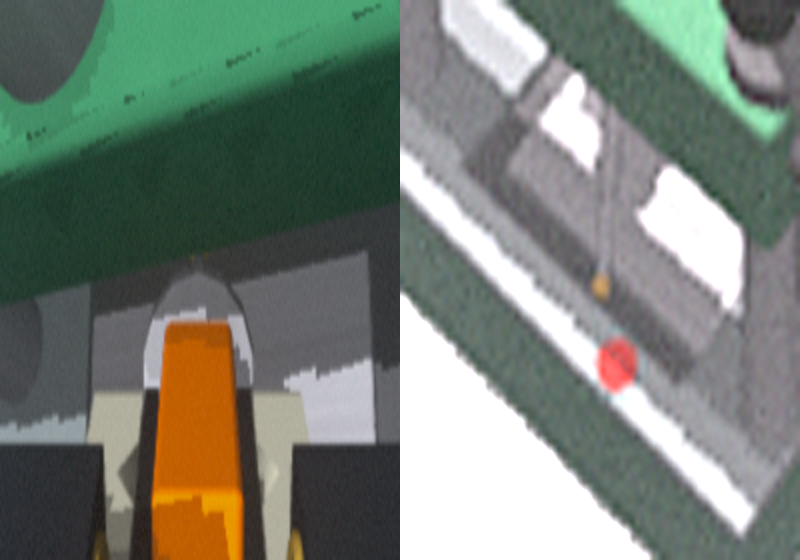

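```bash
python3 -m inch '0.0006 0.0023 -0.00076 0 0 0 0; 0.0006 0.0023 -0.00076 0 0 0 0; 0.0006 0.0023 -0.00076 0 0 0 0; 0.0006 0.0023 -0.00076 0 0 0 0; 0.0006 0.0023 -0.00076 0 0 0 0; 0.0006 0.0023 -0.00076 0 0 0 0; 0.0006 0.0023 -0.00076 0 0 0 0; 0.0006 0.0023 -0.00076 0 0 0 0; 0.0006 0.0023 -0.00076 0 0 0 0; 0.0006 0.0023 -0.00076 0 0 0 0; 0.0006 0.0023 -0.00076 0 0 0 0; 0.0006 0.0023 -0.00076 0 0 0 0; 0.0006 0.0023 -0.00076 0 0 0 0; 0.0006 0.0023 -0.00076 0 0 0 0; 0.0006 0.0023 -0.00076 0 0 0 0; 0.0006 0.0023 -0.00076 0 0 0 0; 0.0006 0.0023 -0.00076 0 0 0 0; 0.0006 0.0023 -0.00076 0 0 0 0; 0.0006 0.0023 -0.00076 0 0 0 0; 0.0006 0.0023 -0.00076 0 0 0 0'
python3 look.py l6
```

```text
time_s: 24.4
tcp_pos: [0.6116, -0.0589, 0.1034]
eef_rot: [-151.9, -34.9, -22.0]
contact_force: [-0.2, -0.3, -1.8]
gripper_width: 0.0198
24.4 tip [ 55.4 -30.   48.2] F [-0.2 -0.3 -1.8]
pred wrist [318.4 212.7] scene [287.9 225.3]
wrist crop o (220,150) x2,x4; scene crop o 247 190 x5,x8 offset 400
```

View pics/l6.png

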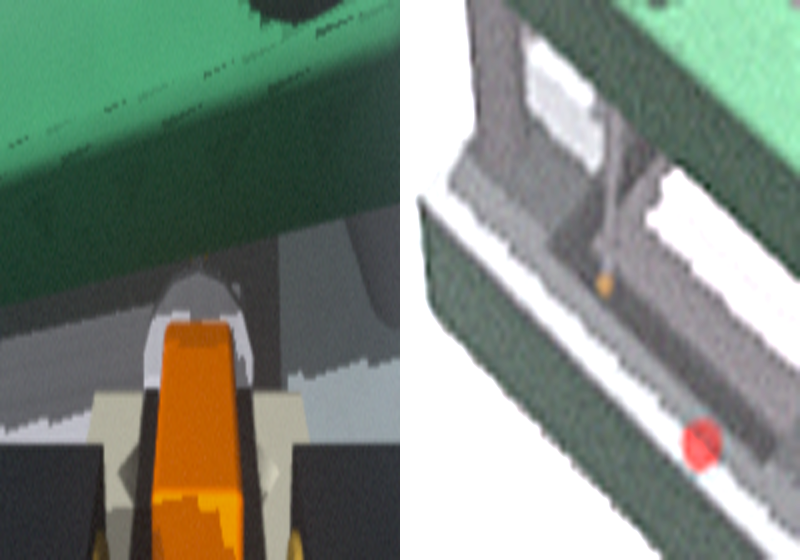

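```bash
python3 -m inch '0.0006 0.0023 -0.00076 0 0 0 0; 0.0006 0.0023 -0.00076 0 0 0 0; 0.0006 0.0023 -0.00076 0 0 0 0; 0.0006 0.0023 -0.00076 0 0 0 0; 0.0006 0.0023 -0.00076 0 0 0 0; 0.0006 0.0023 -0.00076 0 0 0 0; 0.0006 0.0023 -0.00076 0 0 0 0; 0.0006 0.0023 -0.00076 0 0 0 0; 0.0006 0.0023 -0.00076 0 0 0 0; 0.0006 0.0023 -0.00076 0 0 0 0; 0 0 0 0 0 0 0; 0 0 0 0 0 0 0'
python3 look.py l7
```

```text
time_s: 25.5
tcp_pos: [0.6094, -0.0837, 0.1034]
eef_rot: [-151.9, -34.9, -22.0]
contact_force: [-0.1, 0.2, -1.9]
gripper_width: 0.02
25.5 tip [ 55.4 -54.9  48.1] F [-0.1  0.2 -1.9]
pred wrist [318.4 212.7] scene [279.9 220.3]
wrist crop o (220,150) x2,x4; scene crop o 239 185 x5,x8 offset 400
```

View pics/l7.png

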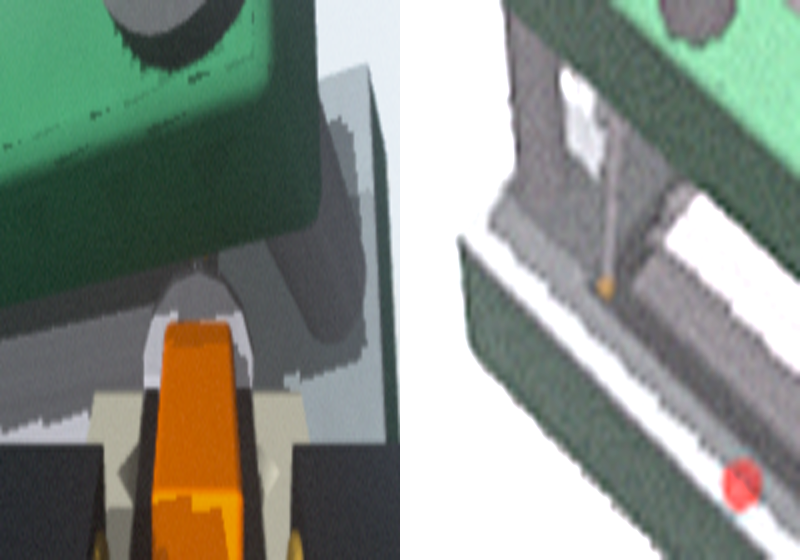

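```bash
python3 -m inch '-0.00196 0 -0.00155 0 0 0 0; -0.00196 0 -0.00155 0 0 0 0; -0.00196 0 -0.00155 0 0 0 0; -0.00196 0 -0.00155 0 0 0 0; -0.00196 0 -0.00155 0 0 0 0; -0.00196 0 -0.00155 0 0 0 0; -0.00196 0 -0.00155 0 0 0 0; -0.00196 0 -0.00155 0 0 0 0; -0.00196 0 -0.00155 0 0 0 0; -0.00196 0 -0.00155 0 0 0 0'
python3 - <<'E'
from kin import *
s=r.get_state();R=Rcur(s);p=s["tcp_pos"]
X=p+R.apply(TIP)
print(s["time_s"],tip_press(s).round(1),s["contact_force"],proj("top",[X]),proj("wrist",[X]))
g=proj("wrist",place(QP,np.array([[30,-63,50],[30,-47,50],[-20,-63,50],[-20,-47,50],[30,-63,44]])/1000));print(g.round(0).tolist())
im=r.capture("wrist")[:,:,::-1];cv2.imwrite("pics/w13.png",im)
E
```

```text
time_s: 26.43
tcp_pos: [0.5843, -0.0813, 0.1035]
eef_rot: [-151.9, -34.9, -22.0]
contact_force: [-0.7, 0.7, -1.5]
gripper_width: 0.02
26.4333 [ 30.2 -54.7  48.2] [-0.70302794  0.6770244  -1.46073115] [[334.94774492 184.51047775]] [[318.37261171 212.71860445]]
[[327.0, 211.0], [309.0, 213.0], [328.0, 273.0], [308.0, 275.0], [330.0, 213.0]]
```

View pics/w13.png

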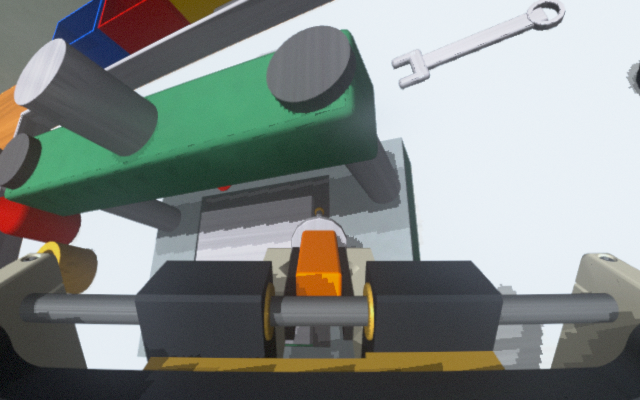

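```bash
python3 -m inch '-0.00196 0 -0.00155 0 0 0 0; -0.00196 0 -0.00155 0 0 0 0; -0.00196 0 -0.00155 0 0 0 0; -0.00196 0 -0.00155 0 0 0 0; -0.00196 0 -0.00155 0 0 0 0; -0.00196 0 -0.00155 0 0 0 0; -0.00196 0 -0.00155 0 0 0 0; -0.00196 0 -0.00155 0 0 0 0; -0.00196 0 -0.00155 0 0 0 0; -0.00196 0 -0.00155 0 0 0 0; -0.00196 0 -0.00155 0 0 0 0; -0.00196 0 -0.00155 0 0 0 0; -0.00196 0 -0.00155 0 0 0 0; -0.00196 0 -0.00155 0 0 0 0; -0.00196 0 -0.00155 0 0 0 0; -0.00196 0 -0.00155 0 0 0 0; -0.00196 0 -0.00155 0 0 0 0; -0.00196 0 -0.00155 0 0 0 0; -0.00196 0 -0.00155 0 0 0 0; -0.00196 0 -0.00155 0 0 0 0'
python3 - <<'E'
from kin import *
s=r.get_state();R=Rcur(s);p=s["tcp_pos"]
X=p+R.apply(TIP)
print(s["time_s"],tip_press(s).round(1),s["contact_force"],s["joints"].round(1),proj("wrist",[X]))
im=r.capture("wrist")[:,:,::-1];cv2.imwrite("pics/w14.png",cv2.resize(im[130:290,200:440],None,fx=3.3,fy=3.3))
E
```

```text
time_s: 28.15
tcp_pos: [0.5345, -0.077, 0.1034]
eef_rot: [-151.9, -34.9, -22.0]
contact_force: [-0.6, -0.3, -1.8]
gripper_width: 0.0195
28.15 [-19.8 -54.8  48.1] [-0.61953087 -0.26191912 -1.79694316] [-14.6   1.5 -33.5 -56.2 -29.  136. ] [[318.41008898 212.74597226]]
```

View pics/w14.png

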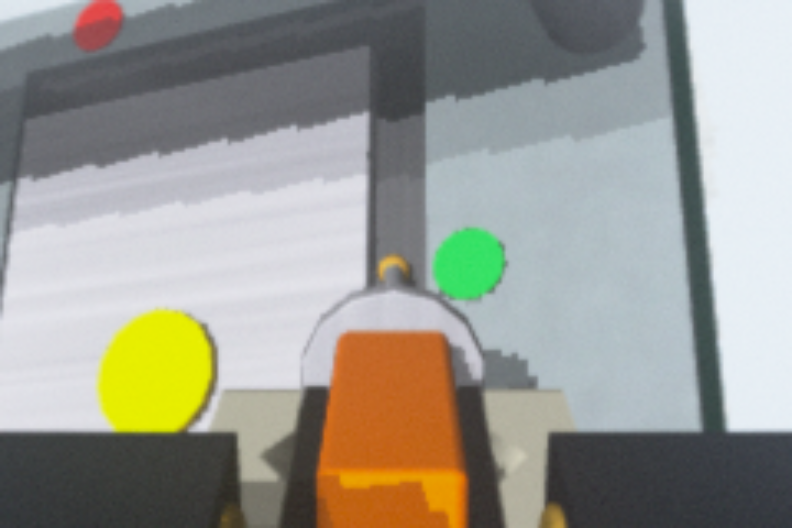

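```bash
python3 -m inch '-0.0006 0.0004 0.0007 0 0 0 0; -0.0006 0.0004 0.0007 0 0 0 0; -0.0006 0.0004 0.0007 0 0 0 0; 0 0 0 0 0 0 0; 0 0 0 0 0 0 0'
python3 - <<'E'
from kin import *
s=r.get_state();R=Rcur(s);p=s["tcp_pos"]
print(s["time_s"],tip_press(s).round(1),s["contact_force"])
im=r.capture("wrist")[:,:,::-1];cv2.imwrite("pics/w15.png",cv2.resize(im[130:290,200:440],None,fx=3.3,fy=3.3))
E
```

```text
time_s: 28.62
tcp_pos: [0.5348, -0.0771, 0.1006]
eef_rot: [-151.9, -34.9, -22.0]
contact_force: [-1.9, -0.2, 2.6]
gripper_width: 0.0194
28.6167 [-19.4 -54.9  45.4] [-1.8986755  -0.2269912   2.56386967]
```

View pics/w15.png

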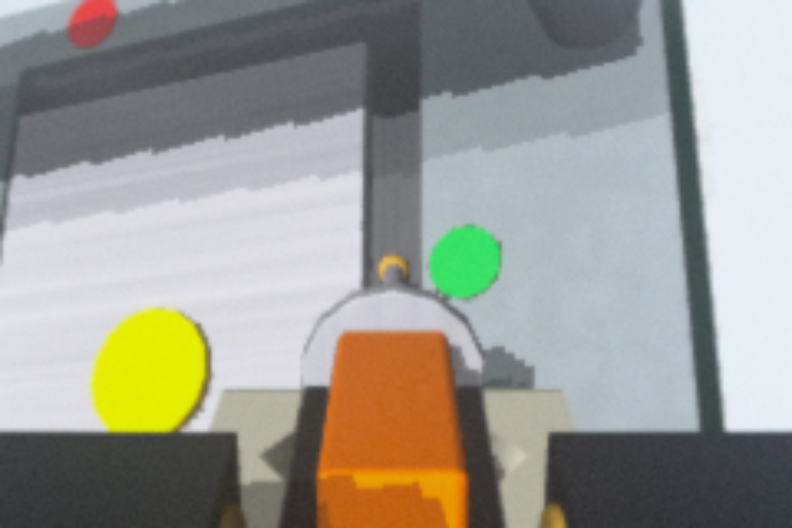

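```bash
python3 -m inch '0 0 -0.004 0 0 0 0; 0 0 -0.005 0 0 0 0; 0 0 -0.006 0 0 0 0; 0 0 -0.015 0 0 0 0; 0 0 -0.025 0 0 0 0; 0 0 -0.03 0 0 0 0; 0 0 0 0 0 0 0'
python3 - <<'E'
from kin import *
s=r.get_state();p,R,q=s["tcp_pos"],Rcur(s),s["joints"];print(tip_press(s).round(1),q.round(1))
T=np.array([.4241,-.3021,.205]);Rt=Ro.from_euler("xyz",[180,0,8.1],degrees=True)
for N in(14,16): row=tool_target(T,Rt,N=N);sim([row]*N,p,R,q)
E
```

```text
time_s: 29.25
tcp_pos: [0.4785, -0.0995, 0.166]
eef_rot: [-152.0, -35.2, -21.9]
contact_force: [0.4, -0.4, -2.0]
gripper_width: 0.0195
[-73.3 -82.2 110.8] [-16.6  -9.3 -35.3 -46.  -35.8 125.3]
N 14 row -0.0016 0.0139 -0.0068 -0.0216 -0.0505 -0.0248 | err mm [0.3 0.2 0.4] deg 0.05
path [[0.479, -0.099, 0.166], [0.459, -0.142, 0.164], [0.444, -0.186, 0.168], [0.432, -0.23, 0.178], [0.426, -0.273, 0.193]]
bad 0 max step [0.6 1.4 1.5 4.9 2.4 3.1] (lim 8 8 10 10.5 10.5 10.5) margin 23.6 q [-14.   5. -17.  -0. -67. 112.]
N 16 row -0.0015 0.0122 -0.0059 -0.0189 -0.0442 -0.0217 | err mm [-0.5 -0.2 -0.5] deg 0.04
path [[0.479, -0.099, 0.166], [0.456, -0.149, 0.164], [0.439, -0.2, 0.17], [0.428, -0.252, 0.184], [0.424, -0.302, 0.205]]
bad 0 max step [0.6 1.3 1.3 4.3 2.1 2.7] (lim 8 8 10 10.5 10.5 10.5) margin 23.5 q [-14.   5. -17.  -0. -67. 112.]
```

```bash
python3 -m inch '0.0114 -0.0077 -0.0145 0 0 0 0; 0.0114 -0.0077 -0.0145 0 0 0 0; 0 0 0 0 0 0 0'
python3 - <<'E'
from kin import *
s=r.get_state();p,R,q=s["tcp_pos"],Rcur(s),s["joints"];print(tip_press(s).round(1),q.round(1))
T=np.array([.4241,-.3021,.205]);Rt=Ro.from_euler("xyz",[180,0,8.1],degrees=True)
for N in(15,): row=tool_target(T,Rt,N=N);sim([row]*N,p,R,q)
E
```

```text
time_s: 29.5
tcp_pos: [0.4809, -0.0991, 0.2064]
eef_rot: [-151.9, -35.3, -22.0]
contact_force: [1.2, 0.9, -0.7]
gripper_width: 0.0196
[-71.  -81.6 151.3] [-13.2 -13.2 -34.1 -39.6 -37.4 115.5]
N 15 row -0.0027 0.0135 -0.0039 -0.0202 -0.0473 -0.0232 | err mm [-0.6  0.3  0.6] deg 0.04
path [[0.481, -0.099, 0.206], [0.464, -0.137, 0.196], [0.45, -0.177, 0.191], [0.438, -0.219, 0.192], [0.429, -0.26, 0.196], [0.424, -0.302, 0.206]]
bad 0 max step [0.2 1.4 1.2 3.3 2.1 1. ] (lim 8 8 10 10.5 10.5 10.5) margin 25.0 q [-14.   5. -17.  -0. -67. 112.]
```

```bash
python3 -m inch '-0.0027 0.0135 -0.0039 -0.0202 -0.0473 -0.0232 0; -0.0027 0.0135 -0.0039 -0.0202 -0.0473 -0.0232 0; -0.0027 0.0135 -0.0039 -0.0202 -0.0473 -0.0232 0; -0.0027 0.0135 -0.0039 -0.0202 -0.0473 -0.0232 0; -0.0027 0.0135 -0.0039 -0.0202 -0.0473 -0.0232 0; -0.0027 0.0135 -0.0039 -0.0202 -0.0473 -0.0232 0; -0.0027 0.0135 -0.0039 -0.0202 -0.0473 -0.0232 0; -0.0027 0.0135 -0.0039 -0.0202 -0.0473 -0.0232 0; -0.0027 0.0135 -0.0039 -0.0202 -0.0473 -0.0232 0; -0.0027 0.0135 -0.0039 -0.0202 -0.0473 -0.0232 0; -0.0027 0.0135 -0.0039 -0.0202 -0.0473 -0.0232 0; -0.0027 0.0135 -0.0039 -0.0202 -0.0473 -0.0232 0; -0.0027 0.0135 -0.0039 -0.0202 -0.0473 -0.0232 0; -0.0027 0.0135 -0.0039 -0.0202 -0.0473 -0.0232 0; -0.0027 0.0135 -0.0039 -0.0202 -0.0473 -0.0232 0; 0 0 0 0 0 0 0; 0 0 0 0 0 0 0; 0 0 0 0 0 0 0'
python3 - <<'E'
from kin import *
s=r.get_state();p,R,q=s["tcp_pos"],Rcur(s),s["joints"];print(s["time_s"],p,s["eef_rot"],s["contact_force"])
for n in("wrist","scene","top"): print(n,proj(n,[p+R.apply([.0013,0,.0676]),p+R.apply([-.0092,0,.069]),[.4254,-.3019,.09]]).round(1).tolist())
im=r.capture("wrist")[:,:,::-1];cv2.imwrite("pics/w16.png",im)
im=r.capture("scene")[:,:,::-1];cv2.imwrite("pics/s16.png",cv2.resize(im[70:160,220:310],None,fx=6,fy=6,interpolation=cv2.INTER_CUBIC))
E
```

```text
time_s: 31.0
tcp_pos: [0.422, -0.3002, 0.2001]
eef_rot: [-179.7, 0.3, 8.1]
contact_force: [-0.2, 0.5, -2.1]
gripper_width: 0.0198
31.0 [ 0.42201272 -0.30022528  0.20012208] [-179.69362119    0.31558639    8.09479168] [-0.24925664  0.49090301 -2.11558088]
wrist [[318.2, 201.1], [318.2, 212.7], [321.2, 184.7]]
scene [[260.3, 112.3], [262.5, 110.7], [260.7, 125.7]]
top [[450.8, 256.1], [451.9, 260.8], [445.6, 256.0]]
```

View pics/w16.png

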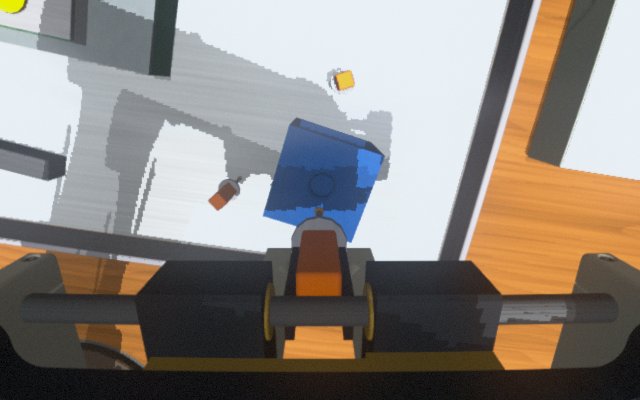

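View pics/s16.png

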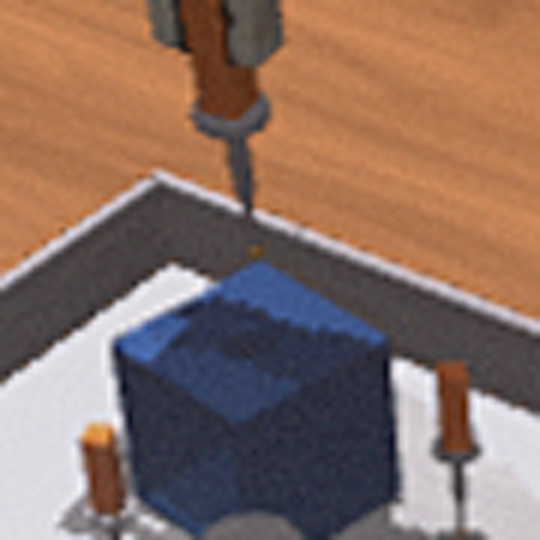

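```bash
python3 - <<'E'
from kin import *
s=r.get_state();p,R=s["tcp_pos"],Rcur(s)
T=p+R.apply([-.0092,0,.069])
print("tip world",T)
for b in(-2,0,2,4,5,6,8):
    d=R.apply([-np.sin(np.radians(b)),0,np.cos(np.radians(b))])
    u=proj("scene",[T,T-.07*d,T-.136*d]); print(b,(u[0]-u[1]).round(2),(u[0]-u[2]).round(2),u.round(1).tolist())
im=cv2.imread("pics/s16.png");cv2.imwrite("pics/s16z.png",cv2.resize(im[0:270,120:330],None,fx=3,fy=2.2,interpolation=cv2.INTER_CUBIC))
E
```

```text
tip world [ 0.41247994 -0.30150709  0.1317539 ]
-2 [ 2.35 23.47] [ 4.74 47.24] [[262.4, 110.5], [260.0, 87.0], [257.6, 63.3]]
0 [ 2.85 23.03] [ 5.76 46.4 ] [[262.4, 110.5], [259.5, 87.5], [256.6, 64.1]]
2 [ 3.36 22.55] [ 6.78 45.5 ] [[262.4, 110.5], [259.0, 87.9], [255.6, 65.0]]
4 [ 3.85 22.05] [ 7.79 44.54] [[262.4, 110.5], [258.5, 88.4], [254.6, 66.0]]
5 [ 4.1  21.79] [ 8.3  44.03] [[262.4, 110.5], [258.3, 88.7], [254.1, 66.5]]
6 [ 4.35 21.52] [ 8.8  43.51] [[262.4, 110.5], [258.0, 89.0], [253.6, 67.0]]
8 [ 4.84 20.95] [ 9.8  42.42] [[262.4, 110.5], [257.5, 89.5], [252.6, 68.1]]
```

View pics/s16z.png

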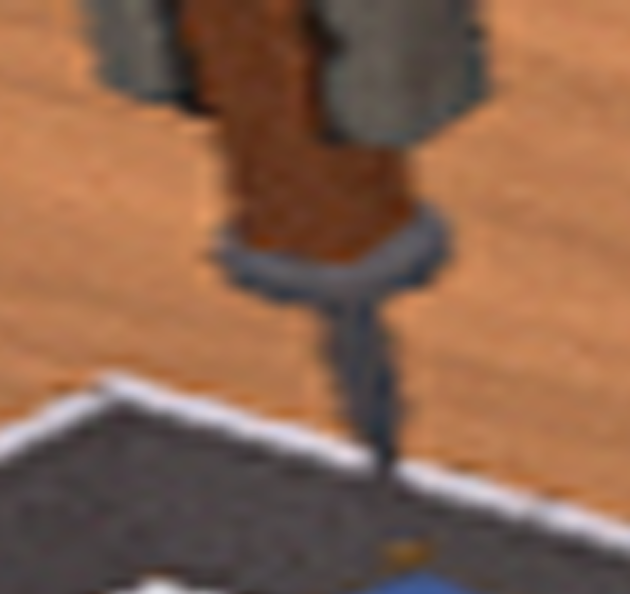

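```bash
sed -i 's/^TIP=.*/TIP=np.array([-.0090,0.0003,.0672])/' h.py; python3 - <<'E'
from kin import *
s=r.get_state();p,R,q=s["tcp_pos"],Rcur(s),s["joints"]
Rt=Ro.from_euler("xyz",[180,0,8.1],degrees=True)*Ro.from_euler("y",5,degrees=True)
tgt=lambda z:np.array([.4254,-.3019,z])-Rt.apply(TIP)
print(tgt(.02)); N=5
row=tool_target(tgt(.115),Rt,N=N);p,R,q=sim([row]*N,p,R,q)
w=Rt.inv().apply([0,0,-.01]);print("down 10mm",w.round(5), tgt(.115),tgt(.02))
E
```

```text
[ 0.4284356  -0.30116495  0.08772869]
N 5 row 0.0011 0.0003 0.0036 -0.0009 0.0184 -0 | err mm [-0.3  0.1  0.2] deg 0.02
path [[0.422, -0.3, 0.201], [0.423, -0.301, 0.197], [0.424, -0.301, 0.194], [0.426, -0.301, 0.19], [0.427, -0.301, 0.186], [0.428, -0.301, 0.183]]
bad 0 max step [0.3 0.3 0.7 0.5 1.4 0.5] (lim 8 8 10 10.5 10.5 10.5) margin 37.3 q [-15.   4. -21.  -2. -60. 114.]
down 10mm [-0.00087 -0.       0.00996] [ 0.4284356  -0.30116495  0.18272869] [ 0.4284356  -0.30116495  0.08772869]
```

```bash
python3 -m inch '0.0011 0.0003 0.0036 -0.0009 0.0184 0 0; 0.0011 0.0003 0.0036 -0.0009 0.0184 0 0; 0.0011 0.0003 0.0036 -0.0009 0.0184 0 0; 0.0011 0.0003 0.0036 -0.0009 0.0184 0 0; 0.0011 0.0003 0.0036 -0.0009 0.0184 0 0; 0 0 0 0 0 0 0; 0 0 0 0 0 0 0'
python3 - <<'E'
from kin import *
s=r.get_state();p,R,q=s["tcp_pos"],Rcur(s),s["joints"];print(s["time_s"],p,s["eef_rot"])
T=p+R.apply(TIP);print(T)
print(proj("scene",[T,T+[0,0,.07],[.4254,-.3019,.09]]),proj("wrist",[T,[.4254,-.3019,.09]]))
im=r.capture("wrist")[:,:,::-1];im2=r.capture("scene")[:,:,::-1]
cv2.imwrite("pics/l17.png",np.hstack([cv2.resize(im[130:290,240:400],None,fx=2.5,fy=3.3),cv2.resize(im2[75:145,225:295],None,fx=5.6,fy=7.54,interpolation=cv2.INTER_CUBIC)[:528]]))
E
```

```text
time_s: 31.68
tcp_pos: [0.4282, -0.3016, 0.183]
eef_rot: [180.0, -4.9, 8.1]
contact_force: [-1.0, 0.2, -1.9]
gripper_width: 0.0195
31.6833 [ 0.42816308 -0.30164169  0.18298092] [179.96065797  -4.93706289   8.10053396]
[ 0.42506032 -0.30243294  0.11525591]
[[259.6912034  117.80168933]
 [256.92646865  95.0970275 ]
 [260.70904213 125.7191947 ]] [[318.54954512 213.20310745]
 [317.97035367 205.56536131]]
```

View pics/l17.png

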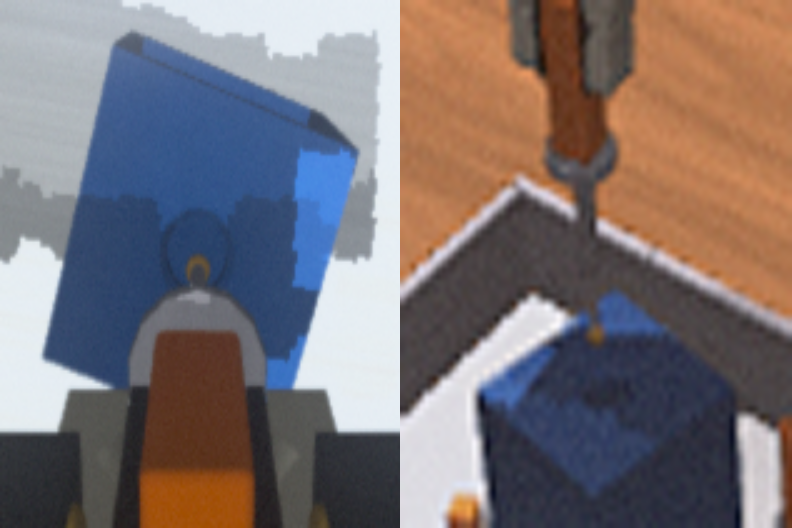

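```bash
python3 -m inch '-0.00087 0 0.00996 0 0 0 0; -0.00087 0 0.00996 0 0 0 0; -0.00087 0 0.00996 0 0 0 0; -0.00087 0 0.00996 0 0 0 0; 0 0 0 0 0 0 0'
python3 -m inch '-0.00087 0 0.00996 0 0 0 0; -0.00087 0 0.00996 0 0 0 0; -0.00087 0 0.00996 0 0 0 0; -0.00087 0 0.00996 0 0 0 0; -0.0007 0 0.008 0 0 0 0; 0 0 0 0 0 0 0'
python3 - <<'E'
from kin import *
s=r.get_state();p,R,q=s["tcp_pos"],Rcur(s),s["joints"];print(s["time_s"],p+R.apply(TIP),s["contact_force"])
im=r.capture("wrist")[:,:,::-1];im2=r.capture("scene")[:,:,::-1]
cv2.imwrite("pics/l18.png",np.hstack([cv2.resize(im[130:290,240:400],None,fx=2.5,fy=3.3),cv2.resize(im2[75:145,225:295],None,fx=5.6,fy=7.54,interpolation=cv2.INTER_CUBIC)[:528]]))
E
```

```text
time_s: 32.2
tcp_pos: [0.4269, -0.3008, 0.1399]
eef_rot: [-179.9, -4.7, 8.1]
contact_force: [-1.0, 0.4, -2.1]
gripper_width: 0.0196
time_s: 32.7
tcp_pos: [0.4272, -0.3011, 0.0928]
eef_rot: [-179.9, -4.8, 8.1]
contact_force: [0.0, -0.2, -1.9]
gripper_width: 0.0197
32.7 [ 0.42393237 -0.30181477  0.02506863] [ 0.01198189 -0.22377597 -1.92052859]
```

View pics/l18.png

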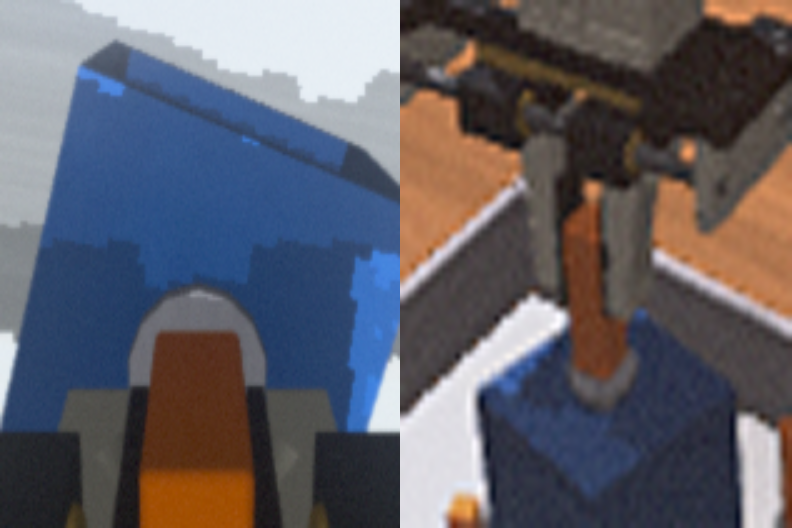

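In the hole, about 5 mm above seating. Lower gently until contact.

```bash
python3 -m inch '-0.0002 0 0.002 0 0 0 0; -0.0002 0 0.002 0 0 0 0; 0 0 0 0 0 0 0'
python3 -m inch '-0.0001 0 0.001 0 0 0 0; 0 0 0 0 0 0 0'
python3 -m inch '-0.0001 0 0.001 0 0 0 0; 0 0 0 0 0 0 0'
```

```text
time_s: 33.05
tcp_pos: [0.4285, -0.3016, 0.091]
eef_rot: [180.0, -4.9, 8.1]
contact_force: [0.7, -0.2, -0.5]
gripper_width: 0.0195
time_s: 33.22
tcp_pos: [0.4284, -0.3016, 0.09]
eef_rot: [180.0, -4.9, 8.1]
contact_force: [-0.3, -0.6, -1.6]
gripper_width: 0.0198
time_s: 33.38
tcp_pos: [0.4284, -0.3016, 0.0889]
eef_rot: [180.0, -4.9, 8.1]
contact_force: [-0.0, 0.5, -0.6]
gripper_width: 0.0198
```

```bash
python3 -m inch '-0.0001 0 0.001 0 0 0 0; 0 0 0 0 0 0 0'
python3 -m inch '-0.0001 0 0.001 0 0 0 0; 0 0 0 0 0 0 0'
```

```text
time_s: 33.55
tcp_pos: [0.4285, -0.3017, 0.0879]
eef_rot: [180.0, -4.9, 8.1]
contact_force: [-0.1, 0.4, -1.0]
gripper_width: 0.0197
time_s: 33.72
tcp_pos: [0.4285, -0.3017, 0.0877]
eef_rot: [179.9, -5.0, 8.1]
contact_force: [-1.8, 2.5, 6.1]
gripper_width: 0.0196
```

```bash
python3 -m inch '0.0001 0 -0.0007 0 0 0 0.24; 0 0 0 0 0 0 0.28; 0 0 0 0 0 0 0.35; 0 0 0 0 0 0 0.5; 0 0 0 0 0 0 0.6; 0 0 0 0 0 0 0.6; 0 0 0 0 0 0 0.6'
python3 - <<'E'
from kin import *
im=r.capture("wrist")[:,:,::-1];im2=r.capture("scene")[:,:,::-1]
cv2.imwrite("pics/l19.png",np.hstack([cv2.resize(im[130:290,240:400],None,fx=2.5,fy=3.3),cv2.resize(im2[75:145,225:295],None,fx=5.6,fy=7.54,interpolation=cv2.INTER_CUBIC)[:528]]))
E
```

```text
time_s: 34.3
tcp_pos: [0.4284, -0.3016, 0.0876]
eef_rot: [180.0, -4.9, 8.1]
contact_force: [-0.3, -0.8, -0.2]
gripper_width: 0.0501
```

View pics/l19.png

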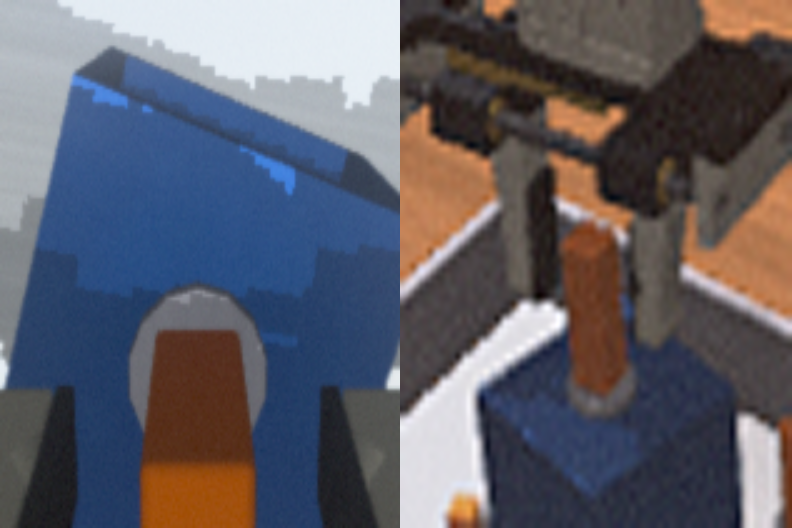

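Released and upright. Withdraw straight up.

```bash
python3 -m inch '0.0009 0 -0.01 0 0 0 0.6; 0.0013 0 -0.015 0 0 0 0.6; 0.0017 0 -0.02 0 0 0 0.6; 0.0017 0 -0.02 0 0 0 0.6; 0.0022 0 -0.025 0 0 0 0.6; 0.0026 0 -0.03 0 0 0 0.6; 0.0026 0 -0.03 0 0 0 0.6; 0 0 0 0 0 0 0.6; 0 0 0 0 0 0 0.6'
python3 - <<'E'
from kin import *
im=r.capture("wrist")[:,:,::-1];im2=r.capture("scene")[:,:,::-1]
cv2.imwrite("pics/w20.png",im)
cv2.imwrite("pics/s20.png",im2)
cv2.imwrite("pics/s20z.png",cv2.resize(im2[90:190,220:320],None,fx=6,fy=6,interpolation=cv2.INTER_CUBIC))
print(proj("scene",[[.4254,-.3019,.156],[.4254,-.3019,.09]]),proj("wrist",[[.4254,-.3019,.156],[.4254,-.3019,.096]]))
E
```

```text
time_s: 35.15
tcp_pos: [0.4295, -0.3019, 0.241]
eef_rot: [179.8, -5.2, 8.1]
contact_force: [-0.2, 0.1, -0.5]
gripper_width: 0.0525
[[258.18035051 104.91415   ]
 [260.70904213 125.7191947 ]] [[318.46828998 208.45897602]
 [318.423169   194.50676252]]
```

View pics/w20.png

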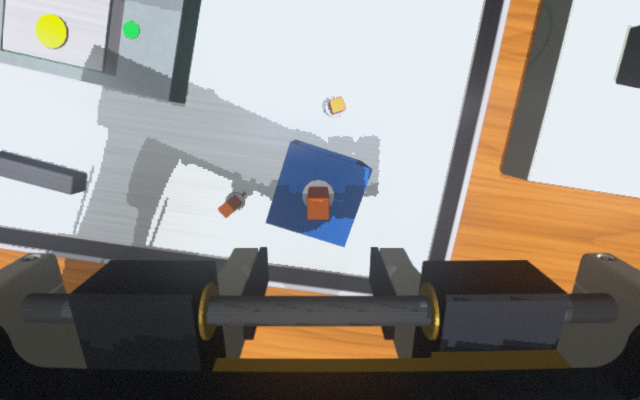

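View pics/s20z.png

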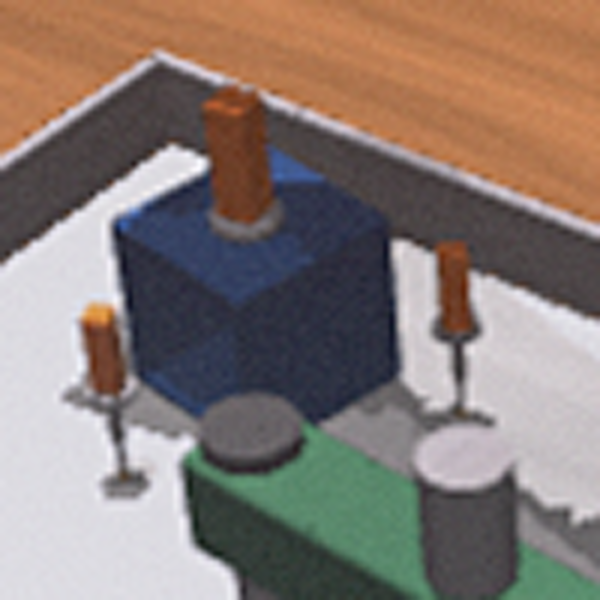

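View pics/s20.png

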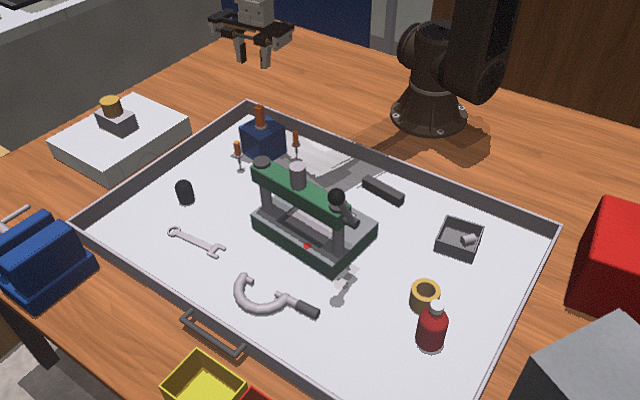

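```bash
python3 - <<'E'
from plant import r
s=r.get_state();print(s["time_s"],s["contact_force"],r.close_job())
E
```

```text
the job is handed in; nothing more can be done
35.25 [ 0.61895944 -0.58869573 -0.87765741] None
```

I carried out every step and handed the job in at about 35 s of the 64 s limit. The system gives no verdict, so what follows rests on my own checks.

**What I did**
- **Plate:** I pressed it by the yellow pad until it stopped, at about 38 N. A wrist picture then showed it flush with the rim.
- **Trace:** I drew the ball at about 3 cm/s from the red dot, round the corner, to the green dot. Pictures at the red dot, along both legs, at the corner and at the green dot all showed the ball in the groove.
- **Stylus:** I hung it back in its stand. Contact came at the predicted height, and the last pictures show it upright, collar on the stand, and released.
- **Bystanders:** Those in view look unmoved in the last scene picture. I judged this by eye and did not measure it.

**What disagreed or is less certain**
- **Fingertip position:** The real fingertips sit about 37 mm behind the reported TCP. I corrected for this using the contact with the pad and the camera pictures.
- **Grip slip:** The stylus turned about 5° in the grip. I measured the ball position again by camera, used that for the trace, and straightened the stylus before stowing it.
- **Lean direction:** The arm could not lean straight back under the crosshead because of its joint limits. I leaned it about 30° to the side instead.
- **Trace depth:** The ball ran about 1 to 1.5 mm above the groove floor (ball centre near 49.5 mm, limit 51.5 mm). Lowering it about 2.7 mm at the green dot met the floor. I did not check the depth by contact along the far leg.
- **Press position:** The wrist camera and the fixed cameras differed by about 2 mm on where the press is.

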